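Pack craft eggs in the carrying tray, shut its keeper bar and lock it with a spring clip

TASK

Pack the decorated eggs for carrying: stand every egg on the table upright in a compartment of the wooden tray, flat on its floor, one to a compartment, while the keeper bar is still up. Then swing the yellow keeper bar down until it clicks in under the sprung ball, and last of all clip the red spring clip onto the steel post close above the shut bar, level, with the post between its jaw pads, so that the bar cannot lift; let go of it. Leave the glue bottle, the bowl and the brush where they are.

Things in the scene. Friction and masses are not known exactly. Their poses are not given: they have to be found in the camera images.
- egg0_center (a point): Craft egg with green bands, cream and gritty, glued upright on a round wooden foot; may be absent (4 or 5 eggs are there). The point is the egg's middle at its widest, 40 mm across, 37 mm above the foot's underside; the egg runs from 10 to 64 mm. The foot is a disc 54 mm across, 10 mm thick. 70 g. z is up.
- egg1_center (a point): Craft egg with red bands, cream and gritty, glued upright on a round wooden foot; may be absent (4 or 5 eggs are there). The point is the egg's middle at its widest, 40 mm across, 37 mm above the foot's underside; the egg runs from 10 to 64 mm. The foot is a disc 54 mm across, 10 mm thick. 70 g. z is up.
- egg2_center (a point): Craft egg with blue bands, cream and gritty, glued upright on a round wooden foot; may be absent (4 or 5 eggs are there). The point is the egg's middle at its widest, 40 mm across, 37 mm above the foot's underside; the egg runs from 10 to 64 mm. The foot is a disc 54 mm across, 10 mm thick. 70 g. z is up.
- egg3_center (a point): Craft egg with yellow bands, cream and gritty, glued upright on a round wooden foot; may be absent (4 or 5 eggs are there). The point is the egg's middle at its widest, 40 mm across, 37 mm above the foot's underside; the egg runs from 10 to 64 mm. The foot is a disc 54 mm across, 10 mm thick. 70 g. z is up.
- egg4_center (a point): Craft egg with copper bands, cream and gritty, glued upright on a round wooden foot; may be absent (4 or 5 eggs are there). The point is the egg's middle at its widest, 40 mm across, 37 mm above the foot's underside; the egg runs from 10 to 64 mm. The foot is a disc 54 mm across, 10 mm thick. 70 g. z is up.
- tray: Wooden tray, fixed to the table. Origin on the table under the centre of its compartments; z up; y along the tray from its post end to its hinge end. Six square compartments, 60 mm inside, two rows of three, 66 mm apart; floor 6 mm, dividers and rims 14 mm above the table. Between the rows runs the line on which the keeper bar comes down.
- pocket0 (a point): Centre of the floor of compartment 0 (at x -33, y 66 mm in the tray's frame, 6 mm above the table); tray's axes.
- pocket1 (a point): Centre of the floor of compartment 1 (at x 33, y 66 mm in the tray's frame, 6 mm above the table); tray's axes.
- pocket2 (a point): Centre of the floor of compartment 2 (at x -33, y 0 mm in the tray's frame, 6 mm above the table); tray's axes.
- pocket3 (a point): Centre of the floor of compartment 3 (at x 33, y 0 mm in the tray's frame, 6 mm above the table); tray's axes.
- pocket4 (a point): Centre of the floor of compartment 4 (at x -33, y -66 mm in the tray's frame, 6 mm above the table); tray's axes.
- pocket5 (a point): Centre of the floor of compartment 5 (at x 33, y -66 mm in the tray's frame, 6 mm above the table); tray's axes.
- keeper (a joint): Angle of the yellow keeper bar (rad): 0 = shut, its nose under the sprung brass ball; pi/2 = upright; starts at 1.7 to 1.9, leaning outward. Its stiff hinge lets it stay where it is left (1 N moves it). It meets the ball at about 0.05; about 4 N down on the pad pushes it past, then it reads under 0.02. Shut, it overlaps the eggs' feet, 2 mm above them.
- keeper_hinge (a point): Axis of the keeper bar's hinge, at x 0, y +118 mm in the tray's frame, 23 mm above the table, running along the tray's x. These axes turn with the bar: -y points along it to its tip, z is the normal of its upper face (up when shut). Steel hinge cheeks reach 33 mm above the table.
- keeper_pad (a point): Centre of the upper face of the orange press pad near the bar's tip (34 mm across, 24 mm along), 225 mm from the hinge axis. The bar is 20 mm wide, 10 mm thick (5 mm each side of the hinge axis), 266 mm long, forked at the tip round the post. Shut, its upper face is 28 mm above the table. Axes as keeper_hinge.
- post_mid (a point): Round vertical steel post, 12 mm thick, at x 0, y -130 mm in the tray's frame, rising to 60 mm above the table, so 32 mm of it stands above the shut bar. The point is on its axis, 41 mm above the table: the height of the middle of a clip that rests on the shut bar. The tray ends 26 mm beyond it (-y).
- clip_grip (a point): Red spring clip (a large peg) lying flat, 26 mm tall, 105 mm long, 60 g: squeeze its handles and its jaws open. Point midway between the handles, 28 mm behind the hinge, 13 mm above its underside. x to the jaws, z up; the axes are the left half's: the midline is turned -jaw/2 from x. Handles: 50 mm over all here at rest, splayed 0.26 rad each (61 mm at the ends).
- clip_mouth (a point): Middle of the clip's jaws, 38 mm ahead of its hinge, at mid height: the post's axis belongs here; the pads reach 10 mm fore and aft. Fully squeezed (about 11 N) the handles are parallel, 46 mm long, 35 mm over all, against a stop, and the jaws 22 mm apart. Axes as clip_grip; midway when jaw is 0.24.
- jaw (a joint): Opening angle between the clip's halves (rad): 0 = at rest (jaws 3 mm apart), 0.51 = squeezed fully open, about 0.24 when it grips the post.
- glue: White glue bottle, 62 mm across, 130 mm tall; origin under its centre. Leave alone.
- bowl: White bowl of grit, 124 mm across, 58 mm tall; origin under its centre. Leave alone.
- brush: Paint brush lying on the cloth, 180 mm long. Leave alone.
Things that resemble listed ones, but are neither listed nor needed, are in the scene too. Leave any black, purple or turquoise look-alike of the part that bears egg4_center alone.

How it is judged:
By the outcome, as a careful person would: the job done as asked, in the order asked, and still so for the second after the job is handed in, with the robot touching nothing.
Of egg0, egg1, egg2, egg3, egg4 only 4 to 5 are there at a start; the rules pass over those that are not, and their reading is None.
At some moment in a run one of egg0, egg1, egg2, egg3, egg4, clip may be knocked a few centimetres aside while the robot is not near it.
It also fails if it takes over 200 s, if anything falls off the work surface, if the arm or the gripper's body presses on something with over 40 N, if the wrist force passes 120 N, or if a joint passes its speed limit or range.

ROBOT

A 7-joint arm with a two-finger parallel gripper is mounted at the origin on the work surface. World frame = base frame: x ahead of the robot, y to its left, z up, the work surface at z = 0. Lengths are in mm, angles in rad, forces in N, time in s.
With the tool pointing down it reaches from about 425 to 875 mm from the base axis. Payload 9.9 kg.
Tool frame: the origin (TCP) lies between the finger pads; the fingertips stand 19 mm ahead of it and the grasp point (between the pads) is the TCP; z points along the fingers, y is the line along which they close (so a half turn about z gives the same grasp; the last joint's range is limited). The gripper opens to 85 mm and grips with 20 to 120 N. Pads are 22 mm wide; open, the fingers measure 114 mm over their backs; the gripper's body (76 mm by 85 mm) begins 54 mm behind the grasp point. The pads swing forward as they close: fully open they stand 13 mm farther back than shut.
Start: joints at [1.055, 0.576, 0.025, 1.437, -0.015, 1.129, -0.057], TCP at [282.496, -613.046, 250.289] pointing down, gripper open.
Joint ranges: [-2.76, 2.76], [-0.34, 2.15], [-1.52, 1.57], [0.19, 2.46], [-1.09, 4.23], [0.17, 1.99], [-2.82, 2.82]. Speed limits (rad/s): [2.22, 2.22, 3.01, 3.01, 3.14, 3.14, 3.14].

INTERFACE

Orientations are given as a rotation vector (axis times angle).
In Python, from rig import get_state, read_camera, camera_params, job_done, trace, spot_point gives the robot as it stands.
- The arm moves only by the tool play_rows, never from a script. Its argument "deltas" is a list of rows, each an object with "travel": the shift along the tool's x, y, z in cm, a list of three; "delta_rot": the turn, a rotation vector about the tool's x, y, z in rad, a list of three; "fingers": the finger opening in cm, from 0 to 8.54. In form: [{"travel": [tx, ty, tz], "delta_rot": [wx, wy, wz], "fingers": fingers}, ...]. A call has 1 to 8 rows; each row shifts and turns the commanded pose from where the row before left it, along the tool's axes as they then stand; what a row does not reach is not made up. A row lasts 1/12 s, in which the tool goes at most 41.7 mm and 7.16 degrees, less where a joint would pass 70% of its speed; a pose out of reach is approached as far as the arm can. A call with a gripper value outside its range is refused whole. The fingers move at their own pace and stop on an object; "force" is the grip in N (left out, the last holds). Time passes only in rows, so rows that do not move let the fingers close. It gives the time, the measured TCP pose, the force, the opening and the grip force at its end, in the units of the state.
- get_state(): the state, without advancing time (a new reading comes with each control period).
- read_camera(name): name is "scene" or "top"; returns (picture, depth): 400x640x3 uint8, blue, green, red; 400x640 float32, mm along the optical axis (not along the pixel's ray), 0 where there is no reading.
- camera_params(name): a dict with "fx", "fy", "cx", "cy" (pixels), "D" ([k1, k2, p1, p2, k3] as OpenCV has them; the pictures are not rectified), "R" (3x3) and "t" (3): a world point X has camera coordinates R X + t. Camera axes: x right, y down, z forward; pixel columns grow to the right and rows downward; lengths in mm; the calibration is good to about 2 mm. A picture is of the moment at which its call begins. camera_params takes no time and is no camera call.
- job_done(): hands the job in; it is judged then, once.
Trained networks look in the newest picture that a camera, given by its name, has taken for a name from the list of things; names that differ only in an ending like _2 or _b are one class to them, and where a whole thing is asked for, a point or a joint stands for the part that bears it (a point fixed in the world has none). Each returns a list of dicts, best first, with "conf" (0 to 1); they miss things now and then, are a little off and sometimes report something else, mostly with a low value. They report only what shows in the picture. A call takes as long as a camera call. They do not tell look-alikes from the thing itself.
- trace(camera, label): "pixels" (400x640 bool, what is visible of it) and "extent" ([left, top, right, bottom] in pixels, round what is visible of it).
- spot_point(camera, label): "at" ([column, row] in pixels: a listed point, or the origin of a listed thing).
The state is a dict: "t": time; "joints": joint angles; "qd": joint speeds; "effort": joint torques, N m; "tcp_pos": TCP position; "orientation": TCP orientation; "ft_force": force on the tool from outside, world axes, zero at the start; "moment": the same for the moment, N m; "finger_gap": finger opening in mm; "gripper_force": force on a finger pad.
Only numpy, scipy, OpenCV 4.12 (cv2) and the standard library are available. Lean on these libraries where they do the work, as an engineer would, in place of code of your own. Each camera call takes 0.05 s, during which the arm holds its last target. There are 200 camera calls.

## Working session

There is one attempt and no reset: what is moved stays moved. The work goes in short steps, Python scripts to look and compute and a tool call to move; the robot and the scene stay as the last step left them, time stands still between calls to the robot, and variables do not carry over. Pictures are saved under pics/ and viewed, at most 14 in all, crops included, and the job is handed in when it is done.

Besides the shell and the picture viewer there is one more tool, called after "Emit:" as name(argument=value, ...), one argument or row to a line, values as JSON. play_rows: Moves the arm, as the interface text tells. Its arguments: {"type":"object","properties":{"deltas":{"type":"array","items":{"type":"object","properties":{"travel":{"type":"array","items":{"type":"number"}},"delta_rot":{"type":"array","items":{"type":"number"}},"fingers":{"type":"number"}}}},"force":{"type":"number"}},"required":["deltas"]}

```bash
mkdir -p pics; ls
cat > h.py <<'E'
import numpy as np, cv2
from rig import *
from scipy.spatial.transform import Rotation as Ro
def ray(cam,px):
    p=camera_params(cam);K=np.array([[p['fx'],0,p['cx']],[0,p['fy'],p['cy']],[0,0,1.]])
    u=cv2.undistortPoints(np.array([[px]],float),K,np.array(p['D'],float))[0,0]
    R=np.array(p['R']);t=np.array(p['t']).ravel()
    return -R.T@t, R.T@np.array([u[0],u[1],1.])
def at_z(cam,px,z):
    o,d=ray(cam,px);return o+d*(z-o[2])/d[2]
def at_d(cam,px,depth):
    o,d=ray(cam,px);return o+d*depth
def proj(cam,X):
    p=camera_params(cam);K=np.array([[p['fx'],0,p['cx']],[0,p['fy'],p['cy']],[0,0,1.]])
    return cv2.projectPoints(np.array(X,float).reshape(-1,3),cv2.Rodrigues(np.array(p['R'],float))[0],np.array(p['t'],float),K,np.array(p['D'],float))[0].reshape(-1,2)
E
python3 - <<'E'
from h import *
for c in('scene','top'):
    im,d=read_camera(c);cv2.imwrite(f'pics/{c}0.png',im);p=camera_params(c);print(c,ray(c,(320,200)),p['fx'])
H={'egg0_center':37,'egg1_center':37,'egg2_center':37,'egg3_center':37,'egg4_center':37,'tray':0,'post_mid':41,'keeper_hinge':23,'keeper_pad':None,'clip_grip':13,'clip_mouth':13,'glue':0,'bowl':0,'pocket0':6,'pocket5':6,'pocket1':6,'pocket4':6}
for c in('top','scene'):
  for n,z in H.items():
    for r in spot_point(c,n)[:3]:
      print(c,n,np.round(r['at']),round(r['conf'],2), np.round(at_z(c,r['at'],z)) if z is not None else '')
print(get_state())
E
```

```text
pics
scene (array([1198.80423445, -530.42648036,  607.19113856]), array([-0.67341164,  0.51516795, -0.53087981])) 361.82342177616067
top (array([ 331.90518399,  -45.15431369, 1395.62451198]), array([ 0.16532819, -0.01456888, -0.98615166])) 510.6034417786971
top egg1_center [340. 199.] 0.83 [ 565. -119.   37.]
top egg2_center [337. 229.] 0.54 [ 482. -112.   37.]
top egg4_center [421. 185.] 0.78 [ 609. -340.   37.]
top egg4_center [443. 140.] 0.69 [ 740. -402.   37.]
top egg4_center [456. 180.] 0.61 [ 628. -436.   37.]
top tray [244. 195.] 0.82 [574. 145.   0.]
top post_mid [292. 203.] 0.85 [548.   9.  41.]
top keeper_hinge [204. 185.] 0.96 [594. 251.  23.]
top keeper_pad [153. 162.] 0.95 
top clip_grip [438. 249.] 0.93 [ 439. -391.   13.]
top clip_grip [337. 230.] 0.64 [ 484. -114.   13.]
top clip_mouth [420. 230.] 0.87 [ 488. -340.   13.]
top glue [342. 196.] 0.72 [ 578. -127.    0.]
top glue [317. 132.] 0.65 [760. -53.   0.]
top glue [244. 195.] 0.53 [573. 143.   0.]
top bowl [383. 141.] 0.93 [ 741. -240.    0.]
top pocket0 [244. 206.] 0.92 [542. 141.   6.]
top pocket0 [250. 186.] 0
[... 2041 characters left out ...]
([ 1.05517017,  0.57569423,  0.02490528,  1.43711004, -0.01502096,
        1.12901764, -0.05644837]), 'qd': array([-1.49821311e-03, -6.65495404e-04, -1.10722897e-03, -1.41610737e-05,
        3.52356354e-04, -8.53546994e-04,  4.23458931e-04]), 'effort': array([ 1.52220720e-03, -7.65469408e+01,  2.24886127e+00, -2.86284345e+01,
        1.52298465e-02,  2.83201982e-03,  4.60400997e-05]), 'tcp_pos': array([ 282.51248833, -613.02608128,  250.28927965]), 'orientation': array([-3.06858945e+00, -6.73098247e-01, -1.24783023e-05]), 'ft_force': array([ 0.11993535, -0.03616074,  0.43004875]), 'moment': array([ 0.03709299,  0.00562182, -0.02435145]), 'gripper_force': 0.0, 'finger_gap': 85.63154449960362}
```

Run:
```python
import cv2
im=cv2.imread('pics/top0.png');cv2.imwrite('pics/topc.png',cv2.resize(im[90:290,130:530],(800,400),interpolation=cv2.INTER_CUBIC))
im=cv2.imread('pics/scene0.png');cv2.imwrite('pics/scenec.png',cv2.resize(im[90:380,90:490],(800,580),interpolation=cv2.INTER_CUBIC))
```

```text
(no output)
```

View pics/topc.png

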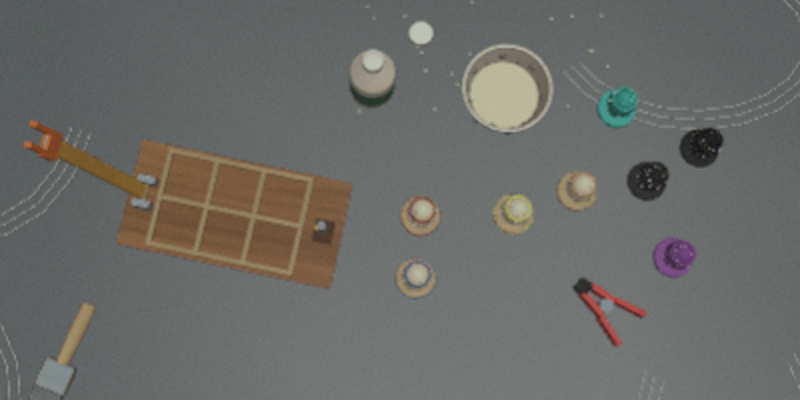

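View pics/scenec.png

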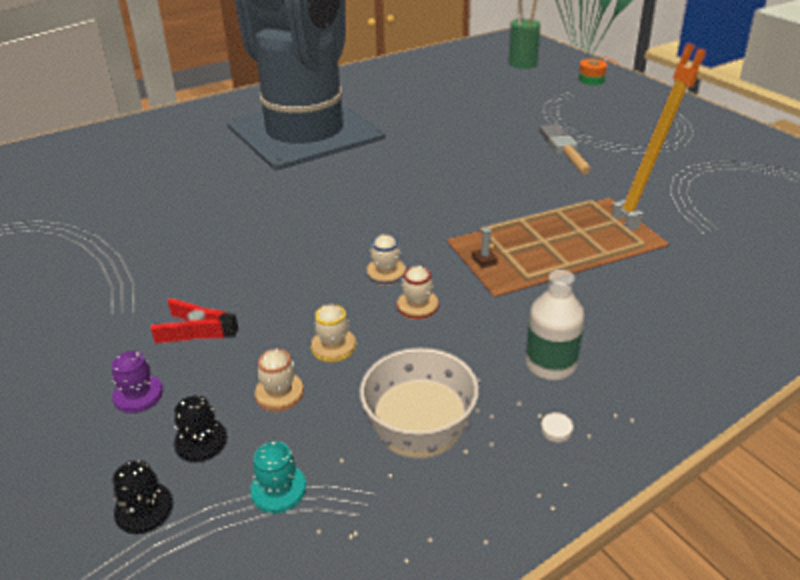

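The top picture shows the tray at about (244,195), with the raised bar beyond its left end. There are four cream eggs: red (340,199), blue (337,229), yellow (387,196) and copper (420,185); green is absent. Egg look-alikes to leave alone: turquoise (440,143), black (480,163) and (454,180), purple (468,218). The clip is at (433,242), with its jaws toward the upper left.

```bash
cat >> h.py <<'E'
from scipy.optimize import minimize
def trayfit(cam,im,x0):
    g=cv2.GaussianBlur(im,(0,0),0.7).astype(float).sum(2)
    s=np.linspace(-99,99,120);q=np.linspace(-66,66,80)
    L=[np.c_[np.full(120,a),s] for a in(-66,0,66)]+[np.c_[q,np.full(80,b)] for b in(-99,-33,33,99)]
    P=np.vstack(L)
    def W(v,P,z): 
        c,sn=np.cos(v[2]),np.sin(v[2]);return np.c_[v[0]+c*P[:,0]-sn*P[:,1],v[1]+sn*P[:,0]+c*P[:,1],np.full(len(P),z)]
    def f(v):
        p=proj(cam,W(v,P,14.)).astype(np.float32)
        return -cv2.remap(g.astype(np.float32),p[:,:1],p[:,1:],cv2.INTER_LINEAR).mean()
    best=min((minimize(f,[x0[0]+a,x0[1]+b,x0[2]+c],method='Nelder-Mead',options=dict(initial_simplex=np.array([x0]*4)+np.array([[a,b,c],[a+6,b,c],[a,b+6,c],[a,b,c+.05]]))) for a in(-8,0,8) for b in(-8,0,8) for c in(-.06,0,.06)),key=lambda r:r.fun)
    return best.x,best.fun
E
python3 - <<'E'
from h import *
# y axis from post (545,15) to hinge (590,258)
yaw=np.arctan2(248,45)-np.pi/2
for c in('top','scene'):
    im=cv2.imread(f'pics/{c}0.png');print(c,trayfit(c,im,[574,140,yaw]))
for c in('top','scene'):
    im,d=read_camera(c)
    for n in('egg1','egg2','egg3','egg4'):
        for r in trace(c,n+'_center')[:4]:
            if r['conf']<.3: continue
            m=r['pixels']; med=np.median(im[m],0); e=r['extent']
            print(c,n,round(r['conf'],2),m.sum(),np.round(e),med, [round(float(x),1) for x in at_z(c,((e[0]+e[2])/2,(e[1]+e[3])/2),20)])
E
```

```text
Traceback (most recent call last):
  File "h.py", line 27, in trayfit
    best=min((minimize(f,[x0[0]+a,x0[1]+b,x0[2]+c],method='Nelder-Mead',options=dict(initial_simplex=np.array([x0]*4)+np.array([[a,b,c],[a+6,b,c],[a,b+6,c],[a,b,c+.05]]))) for a in(-8,0,8) for b in(-8,0,8) for c in(-.06,0,.06)),key=lambda r:r.fun)
  File "h.py", line 27, in <genexpr>
    best=min((minimize(f,[x0[0]+a,x0[1]+b,x0[2]+c],method='Nelder-Mead',options=dict(initial_simplex=np.array([x0]*4)+np.array([[a,b,c],[a+6,b,c],[a,b+6,c],[a,b,c+.05]]))) for a in(-8,0,8) for b in(-8,0,8) for c in(-.06,0,.06)),key=lambda r:r.fun)
              ~~~~~~~~^^^^^^^^^^^^^^^^^^^^^^^^^^^^^^^^^^^^^^^^^^^^^^^^^^^^^^^^^^^^^^^^^^^^^^^^^^^^^^^^^^^^^^^^^^^^^^^^^^^^^^^^^^^^^^^^^^^^^^^^^^^^^^^^^^^^^^^^^^^^^^^^^^^^^
  File "h.py", line 25, in f
    p=proj(cam,W(v,P,14.)).astype(np.float32)
      ~~~~^^^^^^^^^^^^^^^^
  File "h.py", line 14, in proj
    p=camera_params(cam);K=np.array([[p['fx'],0,p['cx']],[0,p['fy'],p['cy']],[0,0,1.]])
ValueError: time passes only in moves, steps and waits
```

```bash
sed -i 's/^from rig import \*/from rig import *\nimport rig, functools\ncamera_params=functools.lru_cache(None)(rig.camera_params)/' h.py
cat >> h.py <<'E'
from scipy.optimize import least_squares
_a=np.linspace(0,2*np.pi,60,endpoint=False)
_EGG=np.vstack([np.c_[27*np.cos(_a),27*np.sin(_a),np.full(60,z)] for z in(0,10)]+[np.c_[20*np.sqrt(1-t*t)*np.cos(_a),20*np.sqrt(1-t*t)*np.sin(_a),np.full(60,37+27*t)] for t in np.linspace(-1,1,11)])
def eggfit(cam,e,z0=0):
    "xy of egg whose model bbox centre best matches extent"
    f=lambda v:(lambda p:np.r_[p.min(0),p.max(0)]-np.array(e))(proj(cam,_EGG+[v[0],v[1],z0]))
    g=at_z(cam,((e[0]+e[2])/2,(e[1]+e[3])/2),25+z0)
    r=least_squares(f,g[:2],x_scale=10,diff_step=1e-4);return r.x,np.abs(r.fun).max()
def eggs(cams=('top','scene'),z0=0):
  for c in cams:
    im,d=read_camera(c);seen=[]
    for n in('egg1','egg2','egg3','egg4'):
        for r in trace(c,n+'_center')[:6]:
            m=r['pixels'];x,res=eggfit(c,r['extent'],z0)
            if r['conf']<.25 or m.sum()<50: continue
            print(c,n,round(r['conf'],2),m.sum(),np.round(r['extent']),np.median(im[m],0),np.round(x,1),round(res,1))
E
python3 - <<'E'
from h import *
yaw=np.arctan2(248,45)-np.pi/2
for c in('top','scene'):
    im=cv2.imread(f'pics/{c}0.png');print(c,trayfit(c,im,[574,140,yaw]))
eggs()
E
```

```text
top (array([ 5.71152392e+02,  1.41722658e+02, -1.79752109e-01]), np.float64(-350.3575134277344))
scene (array([ 5.66736239e+02,  1.45802730e+02, -1.80258332e-01]), np.float64(-399.3371887207031))
top egg1 0.63 294 [330. 189. 351. 208.] [104. 131. 147.] [ 571.5 -121.5] 0.8
top egg2 0.77 308 [329. 222. 348. 241.] [111. 131. 144.] [ 479.9 -118.4] 0.6
top egg3 0.89 305 [378. 186. 397. 204.] [106. 144. 156.] [ 585.1 -252.6] 0.9
top egg4 0.87 310 [442. 173. 462. 189.] [46. 48. 47.] [ 629.8 -433.2] 1.7
top egg4 0.87 335 [470. 151. 491. 173.] [39. 40. 39.] [ 687.5 -513.4] 0.8
top egg4 0.76 306 [430. 136. 448. 154.] [117.  128.   58.5] [ 732.1 -396.2] 1.2
top egg4 0.64 342 [454. 209. 480. 226.] [114.   70.  104.5] [ 528.2 -471.6] 1.9
top egg4 0.57 309 [410. 177. 428. 198.] [105. 132. 150.] [ 608.4 -340.9] 1.2
scene egg1 0.66 439 [288. 223. 312. 250.] [108. 145. 169.] [ 573.6 -115.6] 2.0
scene egg1 0.5 3640 [316. 110. 442. 238.] [ 63. 105. 158.] [466.7 280. ] 58.5
scene egg2 0.65 358 [275. 207. 293. 234.] [112. 151. 171.] [ 487. -111.] 1.0
scene egg3 0.63 511 [247. 242. 269. 273.] [107. 159. 189.] [ 581.4 -245.9] 0.7
scene egg4 0.88 589 [145. 264. 174. 296.] [118.  54. 103.] [ 519.4 -467. ] 1.3
scene egg4 0.87 735 [177. 288. 206. 322.] [32. 31. 32.] [ 631.2 -433. ] 0.9
scene egg4 0.87 762 [217. 313. 242. 347.] [130. 142.  37.] [ 734.6 -393. ] 1.6
scene egg4 0.71 206 [359. 151. 383. 177.] [114.  130.5 153.5] [375.4 329.1] 4.4
scene egg4 0.6 891 [146. 318. 179. 360.] [31. 30. 31.] [ 682.1 -508.6] 2.6
scene egg4 0.57 536 [219. 264. 245. 295.] [110.  159.  187.5] [ 613.8 -329.7] 0.6
```

```bash
cat >> h.py <<'E'
T=dict(x=571.2,y=141.7,yaw=-0.18)
def tray(px,py): 
    c,s=np.cos(T['yaw']),np.sin(T['yaw']);return np.array([T['x']+c*px-s*py,T['y']+s*px+c*py])
def need(x,y,z,R=None):
    "travel in cm, tool axes, from present pose"
    s=get_state();R=Ro.from_rotvec(s['orientation']) if R is None else R
    return np.round(R.inv().apply(np.array([x,y,z])-s['tcp_pos'])/10,2)
def turn(ang):
    "tool z turn (rad) so that tool y lies along world angle ang (mod pi)"
    y=Ro.from_rotvec(get_state()['orientation']).as_matrix()[:,1];d=np.arctan2(y[1],y[0])-ang
    return round((d+np.pi/2)%np.pi-np.pi/2,3)
E
python3 - <<'E'
from h import *
w=turn(np.pi/2+T['yaw']);print(w)
R=Ro.from_rotvec(get_state()['orientation'])*Ro.from_rotvec([0,0,w]);print(R.as_matrix().round(3))
print(need(573,-119,200,R),[tray(*p).round(1) for p in((-33,66),(33,66),(-33,-66),(33,-66))])
E
```

```text
0.612
[[ 0.984 -0.179 -0.   ]
 [-0.179 -0.984  0.   ]
 [-0.    -0.    -1.   ]]
[ 19.73 -53.81   5.03] [array([550.5, 212.5]), array([615.5, 200.7]), array([526.9,  82.7]), array([591.9,  70.9])]
```

Emit:
play_rows(
  deltas=[
    {"travel": [0,0,0],"delta_rot": [0,0,0.12],"fingers": 8.5},
    {"travel": [0,0,0],"delta_rot": [0,0,0.12],"fingers": 8.5},
    {"travel": [0,0,0],"delta_rot": [0,0,0.12],"fingers": 8.5},
    {"travel": [0,0,0],"delta_rot": [0,0,0.12],"fingers": 8.5},
    {"travel": [0,0,0],"delta_rot": [0,0,0.12],"fingers": 8.5},
    {"travel": [0,0,0],"delta_rot": [0,0,0.01],"fingers": 8.5},
  ],
  force=25,
)

```text
t: 2.8
tcp_pos: [282.7, -613.0, 250.3]
orientation: [3.128, -0.288, -0.0]
ft_force: [1.0, 0.0, 0.4]
finger_gap: 85.1
gripper_force: 0.0
```

Emit:
play_rows(
  deltas=[
    {"travel": [1.2,-3.36,0],"delta_rot": [0,0,0],"fingers": 8.5},
    {"travel": [1.2,-3.36,0],"delta_rot": [0,0,0],"fingers": 8.5},
    {"travel": [1.2,-3.36,0],"delta_rot": [0,0,0],"fingers": 8.5},
    {"travel": [1.2,-3.36,0],"delta_rot": [0,0,0],"fingers": 8.5},
    {"travel": [1.2,-3.36,0],"delta_rot": [0,0,0],"fingers": 8.5},
    {"travel": [1.2,-3.36,0],"delta_rot": [0,0,0],"fingers": 8.5},
    {"travel": [1.2,-3.36,0],"delta_rot": [0,0,0],"fingers": 8.5},
    {"travel": [1.2,-3.36,0],"delta_rot": [0,0,0],"fingers": 8.5},
  ],
)

```text
t: 3.47
tcp_pos: [425.3, -364.0, 250.5]
orientation: [3.129, -0.273, 0.001]
ft_force: [0.7, -1.0, 0.2]
finger_gap: 84.8
gripper_force: 0.0
```

Emit:
play_rows(
  deltas=[
    {"travel": [1.2,-3.36,1.0],"delta_rot": [0,0,0],"fingers": 8.5},
    {"travel": [1.2,-3.36,1.0],"delta_rot": [0,0,0],"fingers": 8.5},
    {"travel": [1.2,-3.36,1.0],"delta_rot": [0,0,0],"fingers": 8.5},
    {"travel": [1.2,-3.36,1.0],"delta_rot": [0,0,0],"fingers": 8.5},
    {"travel": [1.2,-3.36,1.0],"delta_rot": [0,0,0],"fingers": 8.5},
    {"travel": [1.2,-3.36,1.0],"delta_rot": [0,0,0],"fingers": 8.5},
    {"travel": [1.2,-3.36,1.0],"delta_rot": [0,0,0],"fingers": 8.5},
    {"travel": [1.2,-3.36,1.0],"delta_rot": [0,0,0],"fingers": 8.5},
  ],
)

```text
t: 4.13
tcp_pos: [567.5, -116.3, 170.0]
orientation: [-3.13, 0.273, -0.001]
ft_force: [0.6, -0.4, 0.8]
finger_gap: 84.9
gripper_force: 0.0
```

Run:
```python
from h import *
s=get_state();print(s['tcp_pos'],s['qd'].round(2));print(need(573,-119,37))
```

```text
[ 567.53734699 -116.34750299  170.0437329 ] [-0.66  0.31 -0.03 -0.19 -0.03 -0.12 -0.67]
[ 0.58  0.17 13.3 ]
```

Emit:
play_rows(
  deltas=[
    {"travel": [0,0,3.0],"delta_rot": [0,0,0],"fingers": 8.5},
    {"travel": [0,0,3.0],"delta_rot": [0,0,0],"fingers": 8.5},
    {"travel": [0,0,1.5],"delta_rot": [0,0,0],"fingers": 8.5},
    {"travel": [0,0,0],"delta_rot": [0,0,0],"fingers": 8.5},
    {"travel": [0,0,0],"delta_rot": [0,0,0],"fingers": 8.5},
  ],
)

```text
t: 4.55
tcp_pos: [566.5, -118.0, 95.0]
orientation: [-3.129, 0.276, 0.002]
ft_force: [0.5, -0.5, 1.1]
finger_gap: 84.9
gripper_force: 0.0
```

Run:
```python
from h import *
s=get_state();print(s['tcp_pos'],s['qd'].round(2));print(need(573,-119,37))
im,d=read_camera('scene');a=im[190:290,220:340]
im,d=read_camera('top');b=im[150:250,290:390]
cv2.imwrite('pics/a1.png',np.hstack([cv2.resize(a,(480,400)),cv2.resize(b,(320,320))[:, :] if 0 else cv2.resize(b,(320,400))]))
```

```text
[ 566.49937854 -118.00523188   95.03310298] [ 0.   -0.03  0.01 -0.02  0.    0.01 -0.01]
[ 0.67 -0.02  5.8 ]
```

View pics/a1.png

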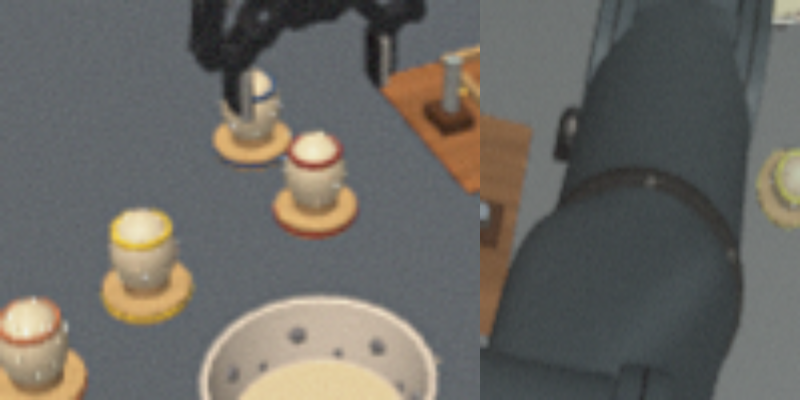

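Emit:
play_rows(
  deltas=[
    {"travel": [0.4,0,2.0],"delta_rot": [0,0,0],"fingers": 8.5},
    {"travel": [0,0,2.0],"delta_rot": [0,0,0],"fingers": 8.5},
    {"travel": [0,0,1.8],"delta_rot": [0,0,0],"fingers": 8.5},
    {"travel": [0,0,0],"delta_rot": [0,0,0],"fingers": 6},
    {"travel": [0,0,0],"delta_rot": [0,0,0],"fingers": 3.5},
    {"travel": [0,0,0],"delta_rot": [0,0,0],"fingers": 3.5},
    {"travel": [0,0,0],"delta_rot": [0,0,0],"fingers": 3.5},
    {"travel": [0,0,0],"delta_rot": [0,0,0],"fingers": 3.5},
  ],
  force=25,
)

```text
t: 5.32
tcp_pos: [571.7, -119.0, 39.2]
orientation: [3.129, -0.28, 0.004]
ft_force: [-1.0, -0.2, 6.0]
finger_gap: 38.3
gripper_force: 24.4
```

Run:
```python
from h import *
s=get_state();print(s['tcp_pos'],s['finger_gap'],s['ft_force'])
im,d=read_camera('scene');a=im[190:290,220:340]
cv2.imwrite('pics/a2.png',cv2.resize(a,(720,600),interpolation=cv2.INTER_CUBIC))
```

```text
[ 571.71478015 -119.0211875    39.23137293] 38.29377401794974 [-0.984941   -0.23404367  5.98323342]
```

View pics/a2.png

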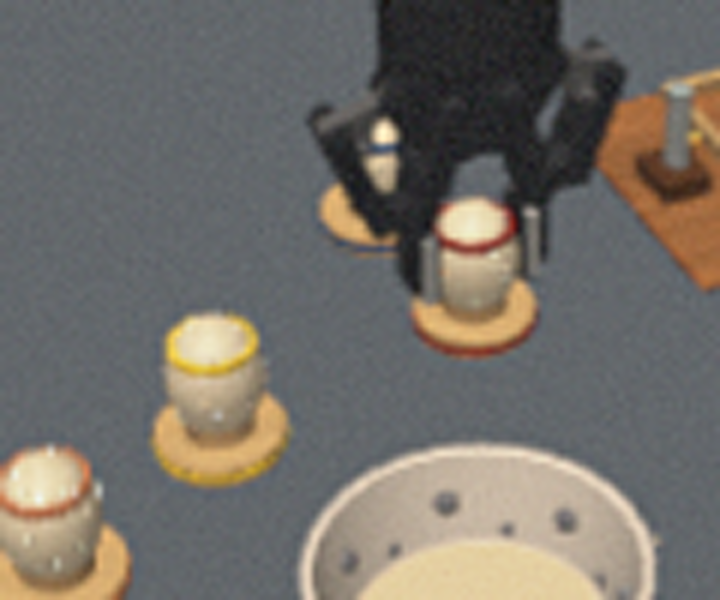

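Emit:
play_rows(
  deltas=[
    {"travel": [0,0,0],"delta_rot": [0,0,0],"fingers": 8.5},
    {"travel": [0,0,0],"delta_rot": [0,0,0],"fingers": 8.5},
    {"travel": [0,0,0],"delta_rot": [0,0,0],"fingers": 8.5},
    {"travel": [0,0,0],"delta_rot": [0,0,-0.12],"fingers": 8.5},
    {"travel": [0,0,0],"delta_rot": [0,0,-0.12],"fingers": 8.5},
    {"travel": [0,0,0],"delta_rot": [0,0,-0.12],"fingers": 8.5},
    {"travel": [0,0,0],"delta_rot": [0,0,-0.12],"fingers": 8.5},
    {"travel": [0,0,0],"delta_rot": [0,0,-0.12],"fingers": 8.5},
  ],
)

```text
t: 6.03
tcp_pos: [570.8, -118.7, 37.5]
orientation: [3.07, 0.667, 0.0]
ft_force: [-0.4, -0.1, 0.3]
finger_gap: 85.0
gripper_force: 0.0
```

Emit:
play_rows(
  deltas=[
    {"travel": [0,0,0],"delta_rot": [0,0,-0.12],"fingers": 8.5},
    {"travel": [0,0,0],"delta_rot": [0,0,-0.12],"fingers": 8.5},
    {"travel": [0,0,0],"delta_rot": [0,0,-0.12],"fingers": 8.5},
    {"travel": [0,0,0],"delta_rot": [0,0,-0.12],"fingers": 8.5},
    {"travel": [0,0,0],"delta_rot": [0,0,-0.12],"fingers": 8.5},
    {"travel": [0,0,0],"delta_rot": [0,0,-0.12],"fingers": 8.5},
    {"travel": [0,0,0],"delta_rot": [0,0,-0.12],"fingers": 8.5},
    {"travel": [0,0,0],"delta_rot": [0,0,-0.13],"fingers": 8.5},
  ],
)

```text
t: 6.7
tcp_pos: [570.8, -118.9, 37.5]
orientation: [2.41, 2.015, -0.0]
ft_force: [-0.2, -1.5, 0.5]
finger_gap: 85.0
gripper_force: 0.0
```

Emit:
play_rows(
  deltas=[
    {"travel": [0,0,0.2],"delta_rot": [0,0,0],"fingers": 7},
    {"travel": [0,0,0],"delta_rot": [0,0,0],"fingers": 6},
    {"travel": [0,0,0],"delta_rot": [0,0,0],"fingers": 5},
    {"travel": [0,0,0],"delta_rot": [0,0,0],"fingers": 3.5},
    {"travel": [0,0,0],"delta_rot": [0,0,0],"fingers": 3.5},
    {"travel": [0,0,0],"delta_rot": [0,0,0],"fingers": 3.5},
    {"travel": [0,0,0],"delta_rot": [0,0,0],"fingers": 3.5},
  ],
)

```text
t: 7.28
tcp_pos: [570.8, -118.7, 35.5]
orientation: [2.417, 2.007, -0.0]
ft_force: [-0.8, -0.1, 4.3]
finger_gap: 38.5
gripper_force: 25.0
```

Run:
```python
from h import *
s=get_state();print(s['tcp_pos'],s['finger_gap'],s['ft_force'],turn(np.pi/2+T['yaw']),s['joints'].round(2))
im,d=read_camera('scene');a=im[190:290,220:340]
for r in trace('scene','egg1_center')[:2]: print(r['conf'],r['extent'],eggfit('scene',r['extent']))
cv2.imwrite('pics/a3.png',cv2.resize(a,(720,600),interpolation=cv2.INTER_CUBIC))
```

```text
[ 570.77342241 -118.6768818    35.5497919 ] 38.51822019445593 [-0.77882958 -0.05727528  4.31106537] 1.566 [ 0.34  0.72 -0.34  1.89  0.4   0.6  -0.44]
0.76 [289.8, 222.2, 311.4, 249.8] (array([ 572.02260488, -112.37606004]), np.float64(0.5948609092758943))
```

View pics/a3.png

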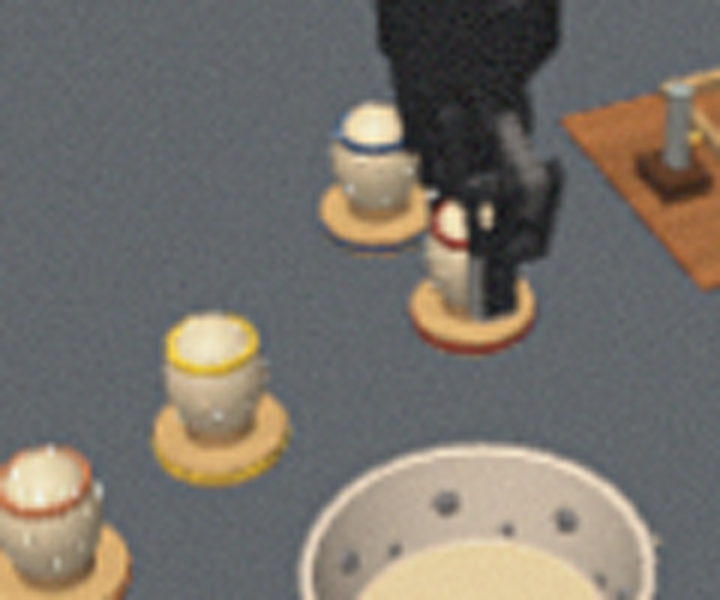

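```bash
sed -i 's/T=dict.*/T=dict(x=569.,y=143.7,yaw=-0.18)/' h.py
python3 - <<'E'
from h import *
print(need(*tray(33,0),130))
E
```

```text
[25.77 -1.69 -9.45]
```

Emit:
play_rows(
  deltas=[
    {"travel": [0,0,-2],"delta_rot": [0,0,0],"fingers": 3.5},
    {"travel": [0,0,-3.5],"delta_rot": [0,0,0],"fingers": 3.5},
    {"travel": [0,0,-4],"delta_rot": [0,0,0],"fingers": 3.5},
  ],
  force=30,
)

```text
t: 7.63
tcp_pos: [569.2, -118.3, 129.4]
orientation: [-2.413, -2.006, 0.004]
ft_force: [1.5, -0.1, 0.3]
finger_gap: 38.2
gripper_force: 30.4
```

Emit:
play_rows(
  deltas=[
    {"travel": [3.2,-0.2,0],"delta_rot": [0,0,0],"fingers": 3.5},
    {"travel": [3.2,-0.2,0],"delta_rot": [0,0,0],"fingers": 3.5},
    {"travel": [3.2,-0.2,0],"delta_rot": [0,0,0],"fingers": 3.5},
    {"travel": [3.2,-0.2,0],"delta_rot": [0,0,0],"fingers": 3.5},
    {"travel": [3.2,-0.2,0],"delta_rot": [0,0,0],"fingers": 3.5},
    {"travel": [3.2,-0.2,0],"delta_rot": [0,0,0],"fingers": 3.5},
    {"travel": [3.2,-0.2,0],"delta_rot": [0,0,0],"fingers": 3.5},
    {"travel": [3.2,-0.2,0],"delta_rot": [0,0,0],"fingers": 3.5},
  ],
)

```text
t: 8.3
tcp_pos: [601.6, 137.5, 130.0]
orientation: [-2.416, -2.007, 0.001]
ft_force: [0.0, -0.0, -1.1]
finger_gap: 38.2
gripper_force: 30.4
```

Emit:
play_rows(
  deltas=[
    {"travel": [0.1,-0.1,3],"delta_rot": [0,0,0],"fingers": 3.5},
    {"travel": [0,0,2.2],"delta_rot": [0,0,0],"fingers": 3.5},
    {"travel": [0,0,0],"delta_rot": [0,0,0],"fingers": 3.5},
    {"travel": [0,0,0],"delta_rot": [0,0,0],"fingers": 3.5},
  ],
)

```text
t: 8.63
tcp_pos: [600.1, 136.7, 77.3]
orientation: [-2.415, -2.007, 0.005]
ft_force: [0.4, -0.6, -0.7]
finger_gap: 38.3
gripper_force: 30.5
```

Run:
```python
from h import *
s=get_state();print(s['tcp_pos'],s['finger_gap'],s['ft_force'],s['qd'].round(2)); print(need(*tray(33,0),60),turn(T['yaw']))
im,d=read_camera('scene');cv2.imwrite('pics/scene2.png',im)
for r in trace('scene','egg1_center')[:2]: print(r['conf'],r['extent'],eggfit('scene',r['extent'],s['tcp_pos'][2]-36))
cc=np.array([[33+30*a,30*b] for a,b in((-1,-1),(1,-1),(1,1),(-1,1))])
p=s['tcp_pos'];
a=im[150:270,300:444].copy();a=cv2.resize(a,(720,600),interpolation=cv2.INTER_CUBIC)
t=np.linspace(0,6.3,60);f=proj('scene',np.c_[p[0]+27*np.cos(t),p[1]+27*np.sin(t),np.full(60,p[2]-35.5)])
cv2.polylines(a,[np.int32((f-[300,150])*5)],True,(0,255,0),1)
q=proj('scene',[[*tray(*c),14] for c in cc]);cv2.polylines(a,[np.int32((q-[300,150])*5)],True,(255,0,255),1)
cv2.imwrite('pics/a4.png',a)
```

```text
[600.07091344 136.73868102  77.30554982] 38.30808958722151 [ 0.37307126 -0.58381061 -0.68947417] [ 0.02 -0.04 -0.01 -0.03 -0.01  0.01  0.  ]
[0.13 0.12 1.73] -0.004
0.77 [368.0, 188.5, 389.5, 211.0] (array([607.55388816, 134.21914635]), np.float64(1.2841637201090919))
0.65 [316.7, 113.2, 444.8, 238.6] (array([533.25491001, 216.22771587]), np.float64(56.38601083309128))
```

View pics/a4.png

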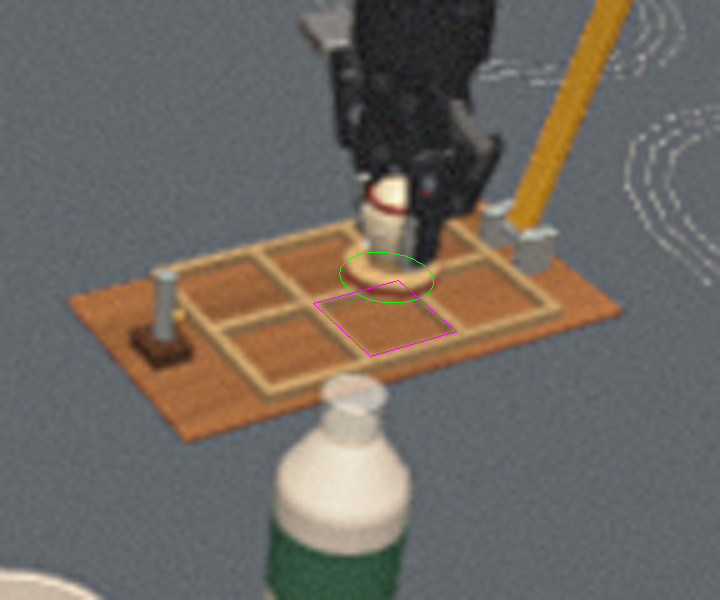

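Emit:
play_rows(
  deltas=[
    {"travel": [0.1,0.1,1.2],"delta_rot": [0,0,0],"fingers": 3.5},
    {"travel": [0,0,1.2],"delta_rot": [0,0,0],"fingers": 3.5},
    {"travel": [0,0,0],"delta_rot": [0,0,0],"fingers": 3.5},
    {"travel": [0,0,0],"delta_rot": [0,0,0],"fingers": 3.5},
  ],
)

```text
t: 9.07
tcp_pos: [601.6, 137.5, 53.5]
orientation: [-2.416, -2.007, 0.002]
ft_force: [0.5, -0.4, -1.0]
finger_gap: 38.0
gripper_force: 30.5
```

```bash
cat > ov.py <<'E'
from h import *
import sys
name,x0,y0=sys.argv[1],int(sys.argv[2]),int(sys.argv[3]);zo=float(sys.argv[4]) if len(sys.argv)>4 else 35.5
s=get_state();p=s['tcp_pos'];print(p,s['ft_force'].round(1),s['finger_gap'])
im,d=read_camera('scene');cv2.imwrite('pics/raw_'+name,im)
k=8;a=cv2.resize(im[y0:y0+70,x0:x0+90],(720,560),interpolation=cv2.INTER_CUBIC)
t=np.linspace(0,6.3,60)
for dz,c in((0,(0,255,0)),(10,(0,200,0))):
    f=proj('scene',np.c_[p[0]+27*np.cos(t),p[1]+27*np.sin(t),np.full(60,p[2]-zo+dz)]);cv2.polylines(a,[np.int32((f-[x0,y0]+.5)*k)],True,c,1)
for px in(-33,33):
  for py in(-66,0,66):
    q=proj('scene',[[*tray(px+30*i,py+30*j),14] for i,j in((-1,-1),(1,-1),(1,1),(-1,1))]);cv2.polylines(a,[np.int32((q-[x0,y0]+.5)*k)],True,(255,0,255),1)
cv2.imwrite('pics/'+name,a)
E
python3 ov.py b1.png 330 180
```

```text
[601.59471284 137.47647657  53.48658005] [ 0.5 -0.4 -1. ] 38.04574025415017
```

View pics/b1.png

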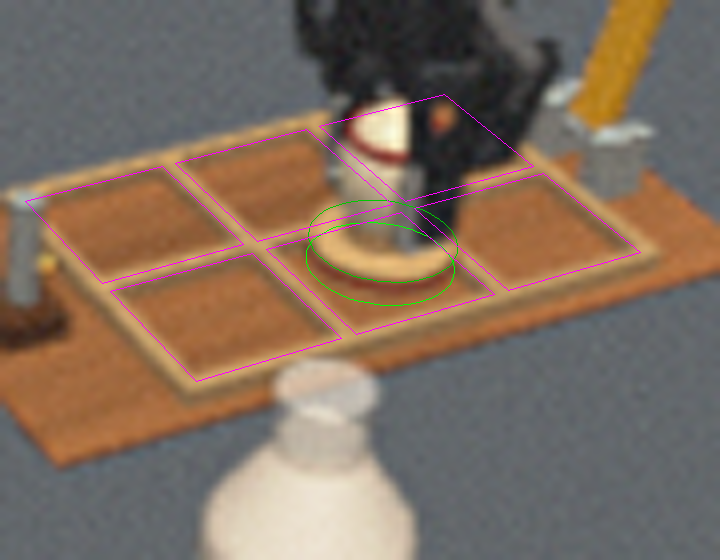

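Run:
```python
from h import *
im=cv2.imread('pics/raw_b1.png')
s=get_state();R=Ro.from_rotvec(s['orientation']).as_matrix();print(R.round(2))
# intensity profile across front rim (x=+66) and back rim (x=-66) and end rims, tray coords at z=14
g=im.astype(np.float32).sum(2)
def prof(pts):
    p=proj('scene',pts).astype(np.float32);return cv2.remap(g,p[:,:1],p[:,1:],cv2.INTER_LINEAR).ravel()
o=np.arange(-12,13,2.)
for nm,fx,rng in(('x+66',lambda o,t:(66+o,t),np.r_[-90:-40:40j,45:90:20j]),('x-66',lambda o,t:(-66+o,t),np.r_[-90:-40:40j]),('x0',lambda o,t:(o,t),np.r_[-90:-45:40j]),('y-99',lambda o,t:(t,-99+o),np.r_[5:60:40j]),('y-33',lambda o,t:(t,-33+o),np.r_[5:30:20j,-55:-10:30j]),('y+99',lambda o,t:(t,99+o),np.r_[10:55:30j])):
    print(nm,[int(np.mean(prof([[*tray(*fx(oo,t)),14.] for t in rng]))) for oo in o])
print(o)
```

```text
[[ 0.18  0.98 -0.  ]
 [ 0.98 -0.18 -0.  ]
 [-0.   -0.   -1.  ]]
x+66 [327, 340, 364, 401, 437, 450, 429, 394, 377, 383, 401, 419, 433]
x-66 [321, 341, 373, 409, 437, 440, 411, 368, 331, 312, 307, 311, 323]
x0 [302, 323, 356, 399, 438, 446, 415, 367, 326, 308, 306, 313, 322]
y-99 [327, 318, 307, 310, 346, 406, 450, 448, 407, 361, 335, 327, 327]
y-33 [317, 310, 300, 303, 334, 388, 431, 439, 411, 368, 334, 318, 310]
y+99 [321, 307, 298, 303, 331, 376, 417, 430, 413, 382, 355, 341, 337]
[-12. -10.  -8.  -6.  -4.  -2.   0.   2.   4.   6.   8.  10.  12.]
```

Emit:
play_rows(
  deltas=[
    {"travel": [0.1,0.1,0.4],"delta_rot": [0,0,0],"fingers": 3.5},
    {"travel": [0,0,0.3],"delta_rot": [0,0,0],"fingers": 3.5},
    {"travel": [0,0,0],"delta_rot": [0,0,0],"fingers": 3.5},
  ],
)

```text
t: 9.37
tcp_pos: [603.4, 137.9, 47.1]
orientation: [2.416, 2.007, -0.001]
ft_force: [-0.3, -1.0, -0.5]
finger_gap: 38.6
gripper_force: 30.8
```

Emit:
play_rows(
  deltas=[
    {"travel": [0,-0.2,0],"delta_rot": [0,0,0],"fingers": 3.5},
    {"travel": [0,0,0.2],"delta_rot": [0,0,0],"fingers": 3.5},
    {"travel": [0,0,0.2],"delta_rot": [0,0,0],"fingers": 3.5},
    {"travel": [0,0,0],"delta_rot": [0,0,0],"fingers": 3.5},
  ],
)

```text
t: 9.7
tcp_pos: [601.1, 139.1, 42.9]
orientation: [-2.416, -2.008, 0.001]
ft_force: [-0.2, 1.1, -0.1]
finger_gap: 38.3
gripper_force: 30.8
```

Emit:
play_rows(
  deltas=[
    {"travel": [0,-0.2,0],"delta_rot": [0,0,0],"fingers": 3.5},
    {"travel": [0,-0.15,0],"delta_rot": [0,0,0],"fingers": 3.5},
    {"travel": [0,0,0],"delta_rot": [0,0,0],"fingers": 3.5},
  ],
)

```text
t: 9.95
tcp_pos: [599.4, 139.5, 43.6]
orientation: [2.415, 2.006, 0.004]
ft_force: [6.4, -1.4, -4.3]
finger_gap: 38.1
gripper_force: 30.9
```

Emit:
play_rows(
  deltas=[
    {"travel": [0,0.35,0],"delta_rot": [0,0,0],"fingers": 3.5},
    {"travel": [0,0.2,0],"delta_rot": [0,0,0],"fingers": 3.5},
    {"travel": [0,0,0],"delta_rot": [0,0,0],"fingers": 3.5},
  ],
)

```text
t: 10.2
tcp_pos: [603.5, 138.7, 43.3]
orientation: [-2.416, -2.008, 0.0]
ft_force: [0.6, 0.2, -0.4]
finger_gap: 38.7
gripper_force: 31.2
```

Emit:
play_rows(
  deltas=[
    {"travel": [-0.3,-0.2,0],"delta_rot": [0,0,0],"fingers": 3.5},
    {"travel": [0,0,0],"delta_rot": [0,0,0],"fingers": 3.5},
    {"travel": [0,0,0],"delta_rot": [0,0,0],"fingers": 3.5},
  ],
)

```text
t: 10.45
tcp_pos: [600.4, 135.9, 43.3]
orientation: [-2.416, -2.008, 0.001]
ft_force: [-0.1, 0.1, -1.0]
finger_gap: 38.1
gripper_force: 31.2
```

Emit:
play_rows(
  deltas=[
    {"travel": [0.6,0,0],"delta_rot": [0,0,0],"fingers": 3.5},
    {"travel": [0,0,0],"delta_rot": [0,0,0],"fingers": 3.5},
    {"travel": [0,0,0],"delta_rot": [0,0,0],"fingers": 3.5},
  ],
)

```text
t: 10.7
tcp_pos: [601.8, 141.6, 43.3]
orientation: [2.416, 2.008, -0.001]
ft_force: [-0.3, -3.6, -0.2]
finger_gap: 38.3
gripper_force: 31.2
```

```bash
sed -i 's/T=dict.*/T=dict(x=570.3,y=144.3,yaw=-0.18)/' h.py
python3 - <<'E'
from h import *
print(need(*tray(33,0),42))
E
```

```text
[-0.3   0.15  0.13]
```

Settle it, release and retreat.

Emit:
play_rows(
  deltas=[
    {"travel": [-0.3,0.15,0],"delta_rot": [0,0,0],"fingers": 3.5},
    {"travel": [0,0,0.15],"delta_rot": [0,0,0],"fingers": 3.5},
    {"travel": [0,0,0],"delta_rot": [0,0,0],"fingers": 3.5},
    {"travel": [0,0,0],"delta_rot": [0,0,0],"fingers": 8.5},
    {"travel": [0,0,0],"delta_rot": [0,0,0],"fingers": 8.5},
    {"travel": [0,0,0],"delta_rot": [0,0,0],"fingers": 8.5},
    {"travel": [0,0,-2],"delta_rot": [0,0,0],"fingers": 8.5},
  ],
)

```text
t: 11.28
tcp_pos: [600.8, 138.6, 58.9]
orientation: [-2.414, -2.007, 0.007]
ft_force: [-1.2, -0.1, -0.2]
finger_gap: 83.9
gripper_force: 0.0
```

Emit:
play_rows(
  deltas=[
    {"travel": [0,0,-3],"delta_rot": [0,0,0],"fingers": 8.5},
    {"travel": [0,0,-3],"delta_rot": [0,0,0],"fingers": 8.5},
    {"travel": [-3,0.0,-2],"delta_rot": [0,0,0],"fingers": 8.5},
    {"travel": [-3.5,0,0],"delta_rot": [0,0,0],"fingers": 8.5},
    {"travel": [-3.5,0,0],"delta_rot": [0,0,0],"fingers": 8.5},
    {"travel": [-3.5,0,0],"delta_rot": [0,0,0],"fingers": 8.5},
  ],
)

```text
t: 11.78
tcp_pos: [578.0, 5.2, 142.4]
orientation: [2.414, 2.009, 0.002]
ft_force: [0.7, 0.6, -0.1]
finger_gap: 85.1
gripper_force: 0.0
```

```bash
cat > pick.py <<'E'
from h import *
import sys
# average of both cameras for each wanted egg, bias-corrected with the red egg: true-(mean) = (-1.7,0)
s=get_state();print(s['tcp_pos'],s['t'])
eggs()
E
python3 pick.py
python3 - <<'E'
from h import *
print(need(484,-115,120),turn(T['yaw']))
im=read_camera('scene')[0];cv2.imwrite('pics/c1.png',cv2.resize(im[140:290,220:420],(800,600),interpolation=cv2.INTER_CUBIC))
E
```

```text
[577.983547     5.21279883 142.39164231] 11.7833
top egg1 0.26 336 [418. 232. 455. 261.] [ 75.  80. 134.] [ 444.9 -387.4] 8.0
top egg3 0.63 302 [377. 184. 395. 204.] [114. 152. 166.] [ 587.8 -248.9] 1.2
top egg3 0.58 5071 [140. 153. 286. 233.] [ 68.  98. 130.] [574.3 230.6] 63.4
top egg4 0.88 339 [442. 171. 463. 194.] [52. 54. 53.] [ 627.2 -433.9] 1.6
top egg4 0.82 351 [456. 209. 478. 227.] [122.  77. 113.] [ 527.4 -472.5] 0.8
top egg4 0.76 276 [431. 136. 446. 153.] [126. 138.  61.] [ 733.2 -396. ] 2.5
top egg4 0.69 330 [412. 178. 430. 194.] [112.5 139.  157. ] [ 613.7 -345.5] 1.8
top egg4 0.57 346 [472. 150. 494. 170.] [42. 44. 44.] [ 693.  -519.8] 0.5
scene egg1 0.84 293 [370. 196. 389. 220.] [113. 153. 183.] [596.2 153.3] 0.3
scene egg2 0.9 384 [276. 205. 294. 232.] [113.  150.5 171. ] [ 481.7 -105.9] 0.8
scene egg2 0.5 3175 [316. 113. 440. 238.] [ 64. 108. 162.] [472.7 271.6] 56.6
scene egg3 0.63 492 [246. 243. 269. 271.] [110. 164. 196.] [ 578.1 -245.1] 0.7
scene egg4 0.84 632 [143. 266. 173. 297.] [119.  56. 105.] [ 523.8 -471.7] 1.9
scene egg4 0.77 849 [144. 320. 178. 359.] [31. 30. 31.] [ 681.  -511.2] 1.8
scene egg4 0.76 562 [217. 267. 244. 297.] [112. 159. 189.] [ 617.5 -335.4] 0.9
scene egg4 0.74 727 [179. 287. 205. 323.] [32. 31. 32.] [ 633.3 -432.4] 1.1
scene egg4 0.68 740 [218. 310. 242. 348.] [133. 145.  38.] [ 733.1 -391.3] 2.4
scene egg4 0.67 576 [168. 241. 213. 261.] [ 33.  37. 162.] [ 463.2 -372.5] 11.0
[-13.75  -7.05   2.17] -0.002
```

View pics/c1.png

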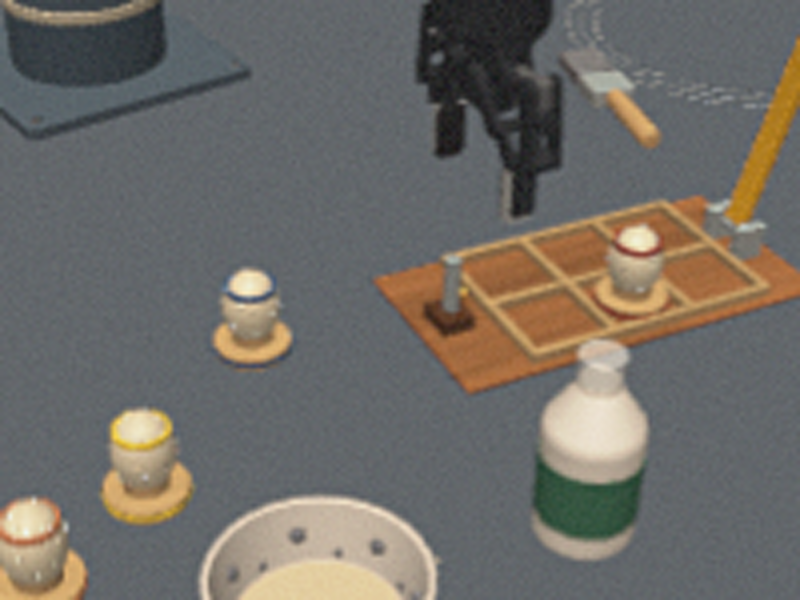

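Emit:
play_rows(
  deltas=[
    {"travel": [-3.4,-1.8,0],"delta_rot": [0,0,0],"fingers": 8.5},
    {"travel": [-3.4,-1.8,0],"delta_rot": [0,0,0],"fingers": 8.5},
    {"travel": [-3.4,-1.8,0],"delta_rot": [0,0,0],"fingers": 8.5},
    {"travel": [-3.4,-1.8,0],"delta_rot": [0,0,0],"fingers": 8.5},
    {"travel": [0,0,2],"delta_rot": [0,0,0],"fingers": 8.5},
    {"travel": [0,0,0],"delta_rot": [0,0,0],"fingers": 8.5},
    {"travel": [0,0,0],"delta_rot": [0,0,0],"fingers": 8.5},
  ],
)

```text
t: 12.92
tcp_pos: [482.5, -113.9, 121.7]
orientation: [-2.415, -2.008, 0.0]
ft_force: [0.2, 0.4, 0.8]
finger_gap: 84.8
gripper_force: 0.0
```

Run:
```python
from h import *
print(need(481,-114,36.5))
read_camera('scene')
for r in spot_point('scene','egg2_center')[:2]: print(r['conf'],at_z('scene',r['at'],37))
for r in trace('scene','egg2_center')[:1]: print(r['extent'],eggfit('scene',r['extent']))
```

```text
[-0.04 -0.14  8.52]
0.87 [476.97551211 -99.32646938  37.        ]
[274.4, 206.6, 288.5, 233.3] (array([ 480.8936257 , -115.61548637]), np.float64(2.633780260781691))
```

Emit:
play_rows(
  deltas=[
    {"travel": [0,-0.1,3],"delta_rot": [0,0,0],"fingers": 8.5},
    {"travel": [0,0,3],"delta_rot": [0,0,0],"fingers": 8.5},
    {"travel": [0,0,2.5],"delta_rot": [0,0,0],"fingers": 8.5},
    {"travel": [0,0,0],"delta_rot": [0,0,0],"fingers": 7},
    {"travel": [0,0,0],"delta_rot": [0,0,0],"fingers": 5.5},
    {"travel": [0,0,0],"delta_rot": [0,0,0],"fingers": 3.5},
    {"travel": [0,0,0],"delta_rot": [0,0,0],"fingers": 3.5},
    {"travel": [0,0,0],"delta_rot": [0,0,0],"fingers": 3.5},
  ],
  force=25,
)

```text
t: 13.73
tcp_pos: [482.8, -114.1, 38.7]
orientation: [2.414, 2.007, 0.004]
ft_force: [0.1, 2.1, 4.3]
finger_gap: 38.4
gripper_force: 24.6
```

Emit:
play_rows(
  deltas=[
    {"travel": [0,0,0],"delta_rot": [0,0,0],"fingers": 8.5},
    {"travel": [0,0,0],"delta_rot": [0,0,0],"fingers": 8.5},
    {"travel": [0,0,0],"delta_rot": [0,0,0],"fingers": 8.5},
    {"travel": [0,0,0],"delta_rot": [0,0,0.12],"fingers": 8.5},
    {"travel": [0,0,0],"delta_rot": [0,0,0.12],"fingers": 8.5},
    {"travel": [0,0,0],"delta_rot": [0,0,0.12],"fingers": 8.5},
    {"travel": [0,0,0],"delta_rot": [0,0,0.12],"fingers": 8.5},
    {"travel": [0,0,0],"delta_rot": [0,0,0.12],"fingers": 8.5},
  ],
)

```text
t: 14.4
tcp_pos: [481.6, -114.4, 37.1]
orientation: [2.905, 1.195, 0.001]
ft_force: [0.7, 0.1, -0.2]
finger_gap: 84.7
gripper_force: 0.0
```

Emit:
play_rows(
  deltas=[
    {"travel": [0,0,0],"delta_rot": [0,0,0.12],"fingers": 8.5},
    {"travel": [0,0,0],"delta_rot": [0,0,0.12],"fingers": 8.5},
    {"travel": [0,0,0],"delta_rot": [0,0,0.12],"fingers": 8.5},
    {"travel": [0,0,0],"delta_rot": [0,0,0.12],"fingers": 8.5},
    {"travel": [0,0,0],"delta_rot": [0,0,0.12],"fingers": 8.5},
    {"travel": [0,0,0],"delta_rot": [0,0,0.12],"fingers": 8.5},
    {"travel": [0,0,0],"delta_rot": [0,0,0.12],"fingers": 8.5},
    {"travel": [0,0,0],"delta_rot": [0,0,0.13],"fingers": 8.5},
  ],
)

```text
t: 15.07
tcp_pos: [481.6, -114.3, 37.0]
orientation: [-3.128, 0.289, -0.001]
ft_force: [-0.5, 0.7, 0.5]
finger_gap: 84.7
gripper_force: 0.0
```

Emit:
play_rows(
  deltas=[
    {"travel": [0,0,0],"delta_rot": [0,0,0],"fingers": 7},
    {"travel": [0,0,0],"delta_rot": [0,0,0],"fingers": 6},
    {"travel": [0,0,0],"delta_rot": [0,0,0],"fingers": 5},
    {"travel": [0,0,0],"delta_rot": [0,0,0],"fingers": 3.5},
    {"travel": [0,0,0],"delta_rot": [0,0,0],"fingers": 3.5},
    {"travel": [0,0,0],"delta_rot": [0,0,0],"fingers": 3.5},
    {"travel": [0,0,0],"delta_rot": [0,0,0],"fingers": 3.5},
  ],
  force=30,
)

```text
t: 15.65
tcp_pos: [481.5, -114.4, 37.1]
orientation: [-3.129, 0.276, -0.0]
ft_force: [-1.6, 0.9, 5.9]
finger_gap: 37.9
gripper_force: 29.5
```

Run:
```python
from h import *
print(turn(T['yaw']+np.pi/2),get_state()['tcp_pos'],need(*tray(-33,0),130))
```

```text
0.004 [ 481.49368028 -114.37356444   37.14975427] [  0.91 -27.04  -9.28]
```

Emit:
play_rows(
  deltas=[
    {"travel": [0,0,-2.5],"delta_rot": [0,0,0],"fingers": 3.5},
    {"travel": [0,-1,-3.5],"delta_rot": [0,0,0],"fingers": 3.5},
    {"travel": [0.1,-2.5,-3.3],"delta_rot": [0,0,0],"fingers": 3.5},
    {"travel": [0.2,-3.6,0],"delta_rot": [0,0,0],"fingers": 3.5},
    {"travel": [0.2,-3.6,0],"delta_rot": [0,0,0],"fingers": 3.5},
    {"travel": [0.1,-3.6,0],"delta_rot": [0,0,0],"fingers": 3.5},
    {"travel": [0.1,-3.6,0],"delta_rot": [0,0,0],"fingers": 3.5},
    {"travel": [0.1,-3.6,0],"delta_rot": [0,0,0],"fingers": 3.5},
  ],
)

```text
t: 16.32
tcp_pos: [527.4, 97.5, 130.0]
orientation: [3.129, -0.277, 0.0]
ft_force: [0.7, -0.7, -1.5]
finger_gap: 38.1
gripper_force: 30.5
```

Emit:
play_rows(
  deltas=[
    {"travel": [0.1,-3.0,0],"delta_rot": [0,0,0],"fingers": 3.5},
    {"travel": [0,-2.3,0],"delta_rot": [0,0,0],"fingers": 3.5},
    {"travel": [0,0,3],"delta_rot": [0,0,0],"fingers": 3.5},
    {"travel": [0,0,3],"delta_rot": [0,0,0],"fingers": 3.5},
    {"travel": [0,0,0],"delta_rot": [0,0,0],"fingers": 3.5},
    {"travel": [0,0,0],"delta_rot": [0,0,0],"fingers": 3.5},
  ],
)

```text
t: 16.82
tcp_pos: [536.7, 147.2, 68.9]
orientation: [3.128, -0.278, -0.005]
ft_force: [1.2, -0.0, 0.4]
finger_gap: 38.1
gripper_force: 30.6
```

Run:
```python
from h import *
s=get_state();print(s['tcp_pos'],s['finger_gap'],need(*tray(-33,0),44))
```

```text
[536.69504788 147.17968947  68.93355728] 38.0829902296077 [ 0.07 -0.32  2.49]
```

Emit:
play_rows(
  deltas=[
    {"travel": [0.1,-0.3,1],"delta_rot": [0,0,0],"fingers": 3.5},
    {"travel": [0,0,0.8],"delta_rot": [0,0,0],"fingers": 3.5},
    {"travel": [0,0,0.4],"delta_rot": [0,0,0],"fingers": 3.5},
    {"travel": [0,0,0.3],"delta_rot": [0,0,0],"fingers": 3.5},
    {"travel": [0,0,0.0],"delta_rot": [0,0,0],"fingers": 3.5},
    {"travel": [0,0,0.0],"delta_rot": [0,0,0],"fingers": 3.5},
  ],
)

```text
t: 17.32
tcp_pos: [537.0, 150.9, 45.6]
orientation: [-3.129, 0.278, 0.006]
ft_force: [-10.5, 0.7, 12.8]
finger_gap: 38.1
gripper_force: 32.1
```

Emit:
play_rows(
  deltas=[
    {"travel": [-0.15,0,-0.2],"delta_rot": [0,0,0],"fingers": 3.5},
    {"travel": [-0.1,0,0],"delta_rot": [0,0,0],"fingers": 3.5},
    {"travel": [0,0,0.2],"delta_rot": [0,0,0],"fingers": 3.5},
    {"travel": [0,0,0.0],"delta_rot": [0,0,0],"fingers": 3.5},
    {"travel": [0,0,0.0],"delta_rot": [0,0,0],"fingers": 3.5},
  ],
)

```text
t: 17.73
tcp_pos: [536.8, 150.9, 45.6]
orientation: [-3.129, 0.28, -0.0]
ft_force: [-5.1, -1.0, 14.0]
finger_gap: 38.0
gripper_force: 32.2
```

Emit:
play_rows(
  deltas=[
    {"travel": [0,0,-0.6],"delta_rot": [0,0,0],"fingers": 3.5},
    {"travel": [0,0,0],"delta_rot": [0,0,0],"fingers": 3.5},
    {"travel": [0,0,0],"delta_rot": [0,0,0],"fingers": 3.5},
  ],
)

```text
t: 17.98
tcp_pos: [537.6, 151.3, 51.1]
orientation: [-3.128, 0.28, -0.002]
ft_force: [0.6, -0.5, -0.9]
finger_gap: 38.2
gripper_force: 31.2
```

```bash
sed -i 's/_EGG+\[v\[0\],v\[1\],z0\]/_EGG+[v[0],v[1],z0]/' h.py; python3 ov.py b2.png 325 170 37.1
```

```text
[537.5643886  151.27269274  51.09534174] [ 0.6 -0.5 -0.9] 38.153381957200565
```

View pics/b2.png

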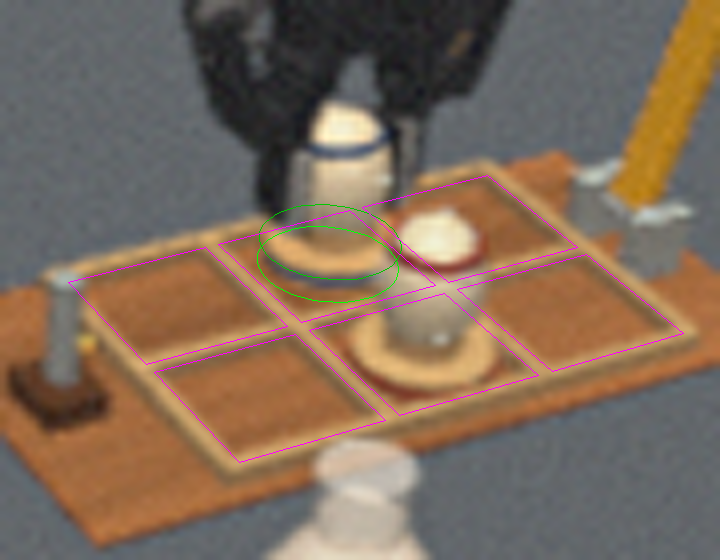

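Emit:
play_rows(
  deltas=[
    {"travel": [0,0.1,0.2],"delta_rot": [0,0,0],"fingers": 3.5},
    {"travel": [0,0,0.2],"delta_rot": [0,0,0],"fingers": 3.5},
    {"travel": [0,0,0.2],"delta_rot": [0,0,0],"fingers": 3.5},
    {"travel": [0,0,0.1],"delta_rot": [0,0,0],"fingers": 3.5},
    {"travel": [0,0,0.0],"delta_rot": [0,0,0],"fingers": 3.5},
    {"travel": [0,0,0.0],"delta_rot": [0,0,0],"fingers": 3.5},
  ],
)

```text
t: 18.53
tcp_pos: [536.6, 150.0, 45.3]
orientation: [-3.128, 0.28, -0.0]
ft_force: [-7.0, -1.1, 26.6]
finger_gap: 38.3
gripper_force: 33.0
```

Emit:
play_rows(
  deltas=[
    {"travel": [0,0,-0.4],"delta_rot": [0,0,0],"fingers": 3.5},
    {"travel": [-0.2,0,0],"delta_rot": [0,0,0],"fingers": 3.5},
    {"travel": [0,0,0.0],"delta_rot": [0,0,0],"fingers": 3.5},
    {"travel": [0,0,0.2],"delta_rot": [0,0,0],"fingers": 3.5},
    {"travel": [0,0,0.0],"delta_rot": [0,0,0],"fingers": 3.5},
  ],
)

```text
t: 18.95
tcp_pos: [534.9, 150.4, 45.3]
orientation: [3.129, -0.28, 0.0]
ft_force: [-0.8, -1.2, 1.3]
finger_gap: 38.4
gripper_force: 31.3
```

Emit:
play_rows(
  deltas=[
    {"travel": [-0.2,0,0],"delta_rot": [0,0,0],"fingers": 3.5},
    {"travel": [0,0,0.0],"delta_rot": [0,0,0],"fingers": 3.5},
    {"travel": [0,0,0.0],"delta_rot": [0,0,0],"fingers": 3.5},
  ],
)

```text
t: 19.2
tcp_pos: [532.4, 150.8, 45.5]
orientation: [3.129, -0.279, -0.001]
ft_force: [0.6, 0.5, -1.1]
finger_gap: 38.0
gripper_force: 31.2
```

Emit:
play_rows(
  deltas=[
    {"travel": [0.1,0,0.2],"delta_rot": [0,0,0],"fingers": 3.5},
    {"travel": [0,0,0.2],"delta_rot": [0,0,0],"fingers": 3.5},
    {"travel": [0,0,0.0],"delta_rot": [0,0,0],"fingers": 3.5},
    {"travel": [0,0,0.0],"delta_rot": [0,0,0],"fingers": 3.5},
  ],
)

```text
t: 19.53
tcp_pos: [536.0, 150.3, 42.7]
orientation: [-3.128, 0.281, -0.006]
ft_force: [4.5, -1.1, 7.9]
finger_gap: 38.0
gripper_force: 31.9
```

Emit:
play_rows(
  deltas=[
    {"travel": [0.15,0,0],"delta_rot": [0,0,0],"fingers": 3.5},
    {"travel": [0,0,0.0],"delta_rot": [0,0,0],"fingers": 3.5},
    {"travel": [0,0,0.0],"delta_rot": [0,0,0],"fingers": 3.5},
  ],
)

```text
t: 19.78
tcp_pos: [536.6, 150.2, 42.4]
orientation: [-3.129, 0.28, -0.004]
ft_force: [1.6, -0.6, 6.0]
finger_gap: 37.7
gripper_force: 31.7
```

```bash
python3 ov.py b3.png 325 170 37.1
```

```text
[536.56363686 150.18667027  42.44644596] [ 1.6 -0.6  6. ] 37.74295694355357
```

View pics/b3.png

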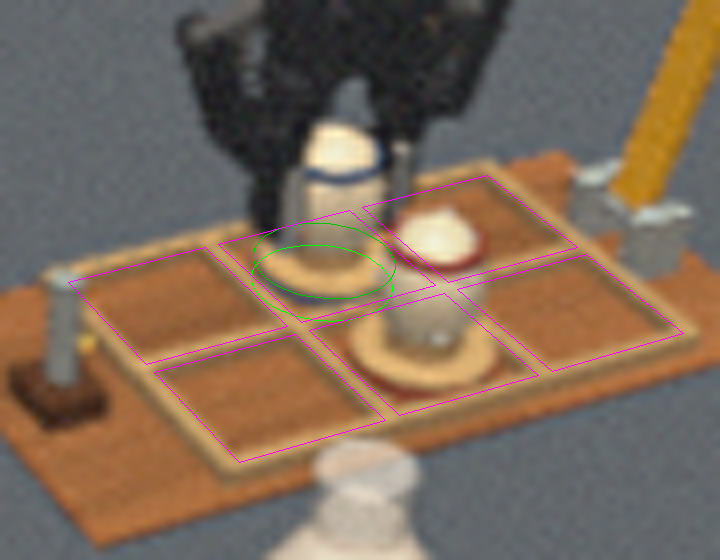

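Emit:
play_rows(
  deltas=[
    {"travel": [0,0,0],"delta_rot": [0,0,0],"fingers": 5},
    {"travel": [0,0,0],"delta_rot": [0,0,0],"fingers": 7},
    {"travel": [0,0,0.0],"delta_rot": [0,0,0],"fingers": 7},
    {"travel": [0,0,0.0],"delta_rot": [0,0,0],"fingers": 7},
    {"travel": [0,0,-2],"delta_rot": [0,0,0],"fingers": 7},
    {"travel": [0,0,-3],"delta_rot": [0,0,0],"fingers": 7},
    {"travel": [0,0,-4],"delta_rot": [0,0,0],"fingers": 8.5},
  ],
)

```text
t: 20.42
tcp_pos: [533.5, 149.9, 130.6]
orientation: [3.127, -0.279, -0.007]
ft_force: [0.3, -0.2, -0.8]
finger_gap: 80.0
gripper_force: 0.0
```

Emit:
play_rows(
  deltas=[
    {"travel": [0.5,3.5,-1],"delta_rot": [0,0,0],"fingers": 8.5},
    {"travel": [0.5,4,0],"delta_rot": [0,0,0],"fingers": 8.5},
    {"travel": [0.5,4,0],"delta_rot": [0,0,0],"fingers": 8.5},
    {"travel": [0.5,4,0],"delta_rot": [0,0,0],"fingers": 8.5},
    {"travel": [0.5,4,0],"delta_rot": [0,0,0],"fingers": 8.5},
    {"travel": [0.5,4,0],"delta_rot": [0,0,0],"fingers": 8.5},
    {"travel": [0.5,4,0],"delta_rot": [0,0,0],"fingers": 8.5},
    {"travel": [0.5,4,0],"delta_rot": [0,0,0],"fingers": 8.5},
  ],
)

```text
t: 21.08
tcp_pos: [518.2, -168.5, 141.8]
orientation: [-3.129, 0.279, 0.0]
ft_force: [-0.1, 0.1, -0.3]
finger_gap: 84.7
gripper_force: 0.0
```

```bash
sed -i 's/T=dict.*/T=dict(x=569.3,y=144.2,yaw=-0.18)/' h.py
python3 - <<'E'
from h import *
s=get_state();print(s['tcp_pos'])
im=read_camera('scene')[0]; im2=read_camera('top')[0];cv2.imwrite('pics/raw_top3.png',im2);cv2.imwrite('pics/raw_sc3.png',im)
a=cv2.resize(im[150:230,320:420],(500,400),interpolation=cv2.INTER_CUBIC);b=cv2.resize(im2[150:230,190:250],(300,400),interpolation=cv2.INTER_CUBIC)
b=cv2.resize(im2[155:235,190:310],(600,400),interpolation=cv2.INTER_CUBIC)[:,:300]if 0 else cv2.resize(im2[165:225,215:275],(300,300),interpolation=cv2.INTER_CUBIC)
cv2.imwrite('pics/d1.png',np.hstack([a,cv2.copyMakeBorder(b,0,100,0,0,0)]))
print(trayfit('top',im2,[570,143,-.18]),trayfit('scene',im,[567,146,-.18]))
eggs()
E
```

```text
[ 518.18585693 -168.52558327  141.75116506]
(array([ 5.71090807e+02,  1.41636873e+02, -1.80199989e-01]), np.float64(-372.6764221191406)) (array([ 5.66929779e+02,  1.45670521e+02, -1.82676909e-01]), np.float64(-412.57086181640625))
top egg1 0.52 238 [237. 176. 255. 193.] [111. 143. 160.] [601.9 140. ] 1.1
top egg2 0.8 297 [232. 200. 250. 217.] [114. 141. 156.] [535.1 150.4] 1.7
top egg4 0.84 306 [444. 172. 463. 192.] [49.  50.5 50. ] [ 627.3 -435.9] 0.7
top egg4 0.74 207 [415. 178. 429. 196.] [113. 141. 159.] [ 610.9 -347.9] 3.0
top egg4 0.72 349 [454. 210. 479. 229.] [120.  75. 111.] [ 522.6 -470.5] 1.4
top egg4 0.71 359 [469. 150. 492. 172.] [43. 45. 45.] [ 690.7 -512.7] 1.2
top egg4 0.7 317 [431. 135. 447. 152.] [125. 136.  64.] [ 735.  -397.4] 2.2
top egg4 0.7 5740 [144. 152. 306. 233.] [ 69.  98. 130.] [576.2 197.4] 71.4
scene egg1 0.74 304 [370. 197. 389. 221.] [112. 151. 180.] [601.4 149.9] 0.2
scene egg2 0.81 312 [358. 184. 373. 209.] [111. 147. 171.] [525.4 163.7] 1.4
scene egg3 0.74 533 [246. 242. 268. 269.] [109. 160. 191.] [ 572.  -243.6] 0.9
scene egg4 0.94 731 [175. 290. 208. 320.] [32. 32. 33.] [ 632.7 -433. ] 3.0
scene egg4 0.91 825 [146. 320. 180. 356.] [31. 30. 30.] [ 678.6 -507. ] 1.9
scene egg4 0.82 591 [142. 265. 173. 296.] [119.  55. 105.] [ 518.9 -470.7] 2.7
scene egg4 0.73 2898 [317. 112. 442. 231.] [ 64. 108. 162.] [456.6 291.4] 54.4
scene egg4 0.72 551 [216. 266. 243. 295.] [112. 160. 190.] [ 612.3 -336.4] 1.3
scene egg4 0.65 724 [218. 310. 243. 350.] [134. 146.  37.] [ 736.9 -391.5] 1.9
```

View pics/d1.png

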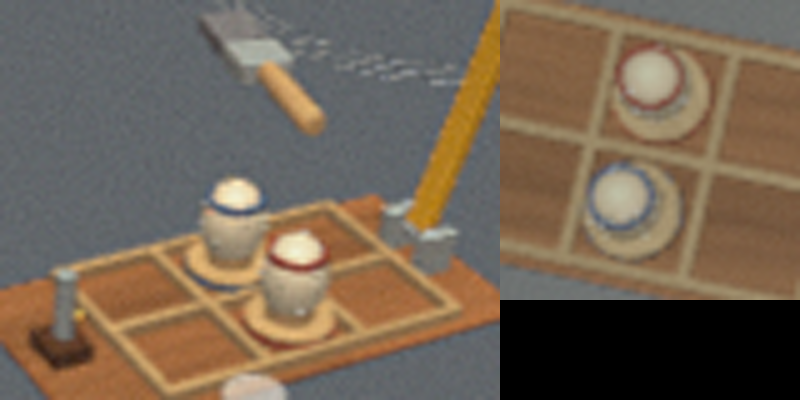

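Run:
```python
from h import *
print(need(581,-248.5,37), get_state()['qd'].round(2))
```

```text
[ 7.56  7.06 10.48] [ 0.01 -0.    0.   -0.    0.   -0.    0.  ]
```

Emit:
play_rows(
  deltas=[
    {"travel": [2.5,2.35,0],"delta_rot": [0,0,0],"fingers": 8.5},
    {"travel": [2.5,2.35,0],"delta_rot": [0,0,0],"fingers": 8.5},
    {"travel": [2.55,2.35,0],"delta_rot": [0,0,0],"fingers": 8.5},
    {"travel": [0,0,0],"delta_rot": [0,0,0],"fingers": 8.5},
    {"travel": [0,0,3],"delta_rot": [0,0,0],"fingers": 8.5},
    {"travel": [0,0,3],"delta_rot": [0,0,0],"fingers": 8.5},
    {"travel": [0,0,0],"delta_rot": [0,0,0],"fingers": 8.5},
    {"travel": [0,0,0],"delta_rot": [0,0,0],"fingers": 8.5},
  ],
)

```text
t: 22.35
tcp_pos: [579.7, -248.7, 80.8]
orientation: [-3.128, 0.279, 0.005]
ft_force: [-0.7, -0.0, -0.3]
finger_gap: 84.7
gripper_force: 0.0
```

Run:
```python
from h import *
print(need(581,-248.5,37), get_state()['qd'].round(2))
read_camera('scene')
for r in trace('scene','egg3_center')[:1]: print(r['conf'],r['extent'],eggfit('scene',r['extent']))
```

```text
[ 0.14 -0.04  4.38] [-0.   -0.04  0.01 -0.04  0.    0.01 -0.  ]
0.61 [248.8, 244.4, 268.2, 269.4] (array([ 579.80488288, -242.84067558]), np.float64(2.245894827091007))
```

Grip, reopen, turn and regrip, to centre it both ways.

Emit:
play_rows(
  deltas=[
    {"travel": [0,0,2.4],"delta_rot": [0,0,0],"fingers": 8.5},
    {"travel": [0,0,2],"delta_rot": [0,0,0],"fingers": 8.5},
    {"travel": [0,0,0],"delta_rot": [0,0,0],"fingers": 7},
    {"travel": [0,0,0],"delta_rot": [0,0,0],"fingers": 5.5},
    {"travel": [0,0,0],"delta_rot": [0,0,0],"fingers": 3.5},
    {"travel": [0,0,0],"delta_rot": [0,0,0],"fingers": 3.5},
    {"travel": [0,0,0],"delta_rot": [0,0,0],"fingers": 3.5},
    {"travel": [0,0,0],"delta_rot": [0,0,0],"fingers": 3.5},
  ],
  force=25,
)

```text
t: 23.12
tcp_pos: [581.7, -250.0, 40.0]
orientation: [3.128, -0.28, 0.005]
ft_force: [-0.9, -0.1, 6.9]
finger_gap: 38.1
gripper_force: 24.5
```

Emit:
play_rows(
  deltas=[
    {"travel": [0,0,0],"delta_rot": [0,0,0],"fingers": 8.5},
    {"travel": [0,0,0],"delta_rot": [0,0,0],"fingers": 8.5},
    {"travel": [0,0,0],"delta_rot": [0,0,0],"fingers": 8.5},
    {"travel": [0,0,0],"delta_rot": [0,0,-0.12],"fingers": 8.5},
    {"travel": [0,0,0],"delta_rot": [0,0,-0.12],"fingers": 8.5},
    {"travel": [0,0,0],"delta_rot": [0,0,-0.12],"fingers": 8.5},
    {"travel": [0,0,0],"delta_rot": [0,0,-0.12],"fingers": 8.5},
    {"travel": [0,0,0],"delta_rot": [0,0,-0.12],"fingers": 8.5},
  ],
)

```text
t: 23.78
tcp_pos: [580.6, -249.6, 37.9]
orientation: [3.07, 0.667, 0.0]
ft_force: [0.4, -0.8, -0.5]
finger_gap: 85.2
gripper_force: 0.0
```

Emit:
play_rows(
  deltas=[
    {"travel": [0,0,0],"delta_rot": [0,0,-0.12],"fingers": 8.5},
    {"travel": [0,0,0],"delta_rot": [0,0,-0.12],"fingers": 8.5},
    {"travel": [0,0,0],"delta_rot": [0,0,-0.12],"fingers": 8.5},
    {"travel": [0,0,0],"delta_rot": [0,0,-0.12],"fingers": 8.5},
    {"travel": [0,0,0],"delta_rot": [0,0,-0.12],"fingers": 8.5},
    {"travel": [0,0,0],"delta_rot": [0,0,-0.12],"fingers": 8.5},
    {"travel": [0,0,0],"delta_rot": [0,0,-0.12],"fingers": 8.5},
    {"travel": [0,0,0],"delta_rot": [0,0,-0.13],"fingers": 8.5},
  ],
)

```text
t: 24.45
tcp_pos: [580.6, -249.7, 38.0]
orientation: [2.41, 2.015, -0.0]
ft_force: [0.3, -0.7, -1.2]
finger_gap: 85.0
gripper_force: 0.0
```

Emit:
play_rows(
  deltas=[
    {"travel": [0,0,0],"delta_rot": [0,0,0],"fingers": 7},
    {"travel": [0,0,0],"delta_rot": [0,0,0],"fingers": 6},
    {"travel": [0,0,0],"delta_rot": [0,0,0],"fingers": 5},
    {"travel": [0,0,0],"delta_rot": [0,0,0],"fingers": 3.5},
    {"travel": [0,0,0],"delta_rot": [0,0,0],"fingers": 3.5},
    {"travel": [0,0,0],"delta_rot": [0,0,0],"fingers": 3.5},
    {"travel": [0,0,0],"delta_rot": [0,0,0],"fingers": 3.5},
  ],
  force=30,
)

```text
t: 25.03
tcp_pos: [580.6, -249.4, 38.1]
orientation: [2.417, 2.007, -0.0]
ft_force: [-1.5, -0.4, 4.7]
finger_gap: 38.1
gripper_force: 30.2
```

Run:
```python
from h import *
print(turn(T['yaw']),get_state()['tcp_pos'],tray(-33,-66),need(*tray(-33,-66),130))
```

```text
-0.005 [ 580.64080354 -249.44563589   38.09536923] [525.01720629  85.1742922 ] [ 31.87 -11.61  -9.2 ]
```

Emit:
play_rows(
  deltas=[
    {"travel": [0,0,-2.7],"delta_rot": [0,0,0],"fingers": 3.5},
    {"travel": [0,0,-3.5],"delta_rot": [0,0,0],"fingers": 3.5},
    {"travel": [1.9,-0.6,-3],"delta_rot": [0,0,0],"fingers": 3.5},
    {"travel": [3.5,-1.3,0],"delta_rot": [0,0,0],"fingers": 3.5},
    {"travel": [3.5,-1.3,0],"delta_rot": [0,0,0],"fingers": 3.5},
    {"travel": [3.5,-1.3,0],"delta_rot": [0,0,0],"fingers": 3.5},
    {"travel": [3.5,-1.3,0],"delta_rot": [0,0,0],"fingers": 3.5},
    {"travel": [3.5,-1.3,0],"delta_rot": [0,0,0],"fingers": 3.5},
  ],
)

```text
t: 25.7
tcp_pos: [545.8, -44.2, 129.9]
orientation: [2.417, 2.007, 0.001]
ft_force: [0.4, 0.7, -0.9]
finger_gap: 38.0
gripper_force: 30.5
```

Emit:
play_rows(
  deltas=[
    {"travel": [3.5,-1.3,0],"delta_rot": [0,0,0],"fingers": 3.5},
    {"travel": [3.5,-1.3,0],"delta_rot": [0,0,0],"fingers": 3.5},
    {"travel": [3.5,-1.3,0],"delta_rot": [0,0,0],"fingers": 3.5},
    {"travel": [2,-0.6,2],"delta_rot": [0,0,0],"fingers": 3.5},
    {"travel": [0,0,3],"delta_rot": [0,0,0],"fingers": 3.5},
    {"travel": [0,0,0],"delta_rot": [0,0,0],"fingers": 3.5},
    {"travel": [0,0,0],"delta_rot": [0,0,0],"fingers": 3.5},
    {"travel": [0,0,0],"delta_rot": [0,0,0],"fingers": 3.5},
  ],
)

```text
t: 26.37
tcp_pos: [525.2, 84.5, 80.4]
orientation: [2.417, 2.006, -0.001]
ft_force: [0.1, 0.4, 0.2]
finger_gap: 38.0
gripper_force: 30.6
```

Run:
```python
from h import *
s=get_state();print(s['tcp_pos'],s['finger_gap'],s['qd'].round(3),need(*tray(-33,-66),44.5))
```

```text
[525.22637436  84.46846795  80.44284169] 38.00965452020147 [ 0.014 -0.018 -0.004 -0.008  0.003 -0.004 -0.002] [ 0.07 -0.03  3.59]
```

Emit:
play_rows(
  deltas=[
    {"travel": [0.05,0,1.5],"delta_rot": [0,0,0],"fingers": 3.5},
    {"travel": [0,0,1],"delta_rot": [0,0,0],"fingers": 3.5},
    {"travel": [0,0,0.4],"delta_rot": [0,0,0],"fingers": 3.5},
    {"travel": [0,0,0.3],"delta_rot": [0,0,0],"fingers": 3.5},
    {"travel": [0,0,0],"delta_rot": [0,0,0],"fingers": 3.5},
    {"travel": [0,0,0],"delta_rot": [0,0,0],"fingers": 3.5},
  ],
)

```text
t: 26.87
tcp_pos: [525.2, 85.7, 48.2]
orientation: [2.416, 2.007, 0.0]
ft_force: [-0.4, 0.0, -1.8]
finger_gap: 37.9
gripper_force: 30.6
```

Emit:
play_rows(
  deltas=[
    {"travel": [0,0,0.2],"delta_rot": [0,0,0],"fingers": 3.5},
    {"travel": [0,0,0.2],"delta_rot": [0,0,0],"fingers": 3.5},
    {"travel": [0,0,0],"delta_rot": [0,0,0],"fingers": 3.5},
    {"travel": [0,0,0],"delta_rot": [0,0,0],"fingers": 3.5},
  ],
)

```text
t: 27.2
tcp_pos: [525.3, 85.9, 44.1]
orientation: [2.416, 2.008, 0.001]
ft_force: [1.0, -1.1, 1.8]
finger_gap: 37.9
gripper_force: 30.8
```

Emit:
play_rows(
  deltas=[
    {"travel": [0,0,0.05],"delta_rot": [0,0,0],"fingers": 5},
    {"travel": [0,0,0],"delta_rot": [0,0,0],"fingers": 7.5},
    {"travel": [0,0,0.0],"delta_rot": [0,0,0],"fingers": 7.5},
    {"travel": [0,0,0.0],"delta_rot": [0,0,0],"fingers": 7.5},
    {"travel": [0,0,-2],"delta_rot": [0,0,0],"fingers": 7.5},
    {"travel": [0,0,-3],"delta_rot": [0,0,0],"fingers": 7.5},
    {"travel": [0,0,-4],"delta_rot": [0,0,0],"fingers": 8.5},
    {"travel": [0,0,-1],"delta_rot": [0,0,0],"fingers": 8.5},
  ],
)

```text
t: 27.87
tcp_pos: [526.8, 86.6, 147.9]
orientation: [2.414, 2.007, 0.008]
ft_force: [0.8, 0.9, -0.4]
finger_gap: 84.9
gripper_force: 0.0
```

Emit:
play_rows(
  deltas=[
    {"travel": [-4,0,0],"delta_rot": [0,0,0],"fingers": 8.5},
    {"travel": [-4,0,0],"delta_rot": [0,0,0],"fingers": 8.5},
    {"travel": [-4,0,0],"delta_rot": [0,0,0],"fingers": 8.5},
    {"travel": [-4,0,0],"delta_rot": [0,0,0],"fingers": 8.5},
    {"travel": [-4,0,0],"delta_rot": [0,0,0],"fingers": 8.5},
    {"travel": [-4,0,0],"delta_rot": [0,0,0],"fingers": 8.5},
    {"travel": [-4,0,0],"delta_rot": [0,0,0],"fingers": 8.5},
    {"travel": [-4,0,0],"delta_rot": [0,0,0],"fingers": 8.5},
  ],
)

```text
t: 28.53
tcp_pos: [465.7, -230.6, 143.3]
orientation: [2.416, 2.008, 0.0]
ft_force: [0.8, -1.0, 0.1]
finger_gap: 84.9
gripper_force: 0.0
```

Emit:
play_rows(
  deltas=[
    {"travel": [0,0,0],"delta_rot": [0,0,0.12],"fingers": 8.5},
    {"travel": [0,0,0],"delta_rot": [0,0,0.12],"fingers": 8.5},
    {"travel": [0,0,0],"delta_rot": [0,0,0.12],"fingers": 8.5},
    {"travel": [0,0,0],"delta_rot": [0,0,0.12],"fingers": 8.5},
    {"travel": [0,0,0],"delta_rot": [0,0,0.12],"fingers": 8.5},
    {"travel": [0,0,0],"delta_rot": [0,0,0.12],"fingers": 8.5},
    {"travel": [0,0,0],"delta_rot": [0,0,0.065],"fingers": 8.5},
    {"travel": [0,0,0],"delta_rot": [0,0,0],"fingers": 8.5},
  ],
)

```text
t: 29.2
tcp_pos: [466.4, -228.6, 143.2]
orientation: [3.002, 0.927, -0.0]
ft_force: [0.2, -0.4, -0.7]
finger_gap: 84.9
gripper_force: 0.0
```

Run:
```python
from h import *
print(get_state()['tcp_pos'],get_state()['qd'].round(2),need(611,-341,37))
eggs()
```

```text
[ 466.44801181 -228.60336504  143.18923279] [ 0.02  0.   -0.03 -0.    0.03  0.    0.11] [ 5.6  17.43 10.62]
top egg1 0.73 312 [240. 174. 256. 194.] [108. 138. 155.] [604.  135.7] 2.1
top egg1 0.27 5435 [143. 153. 308. 232.] [ 69.  98. 130.] [576.2 195.2] 72.6
top egg2 0.54 314 [232. 198. 251. 219.] [113. 138. 151.] [534.3 148.5] 0.6
top egg3 0.86 293 [256. 201. 276. 221.] [111. 154. 167.] [529.   80.7] 0.0
top egg3 0.48 5432 [142. 150. 308. 236.] [ 69.  98. 130.] [574.9 198.2] 73.4
top egg4 0.77 335 [455. 208. 476. 228.] [118.  73. 109.] [ 527.3 -467.9] 0.3
top egg4 0.69 297 [441. 171. 462. 192.] [48. 49. 49.] [ 628.8 -431.4] 0.3
top egg4 0.59 322 [430. 135. 446. 154.] [124. 135.  64.] [ 733.8 -394.9] 2.2
top egg4 0.57 295 [471. 150. 495. 169.] [39. 41. 40.] [ 693.8 -520.3] 0.8
top egg4 0.53 194 [411. 177. 428. 187.] [114.  141.5 158. ] [ 624.5 -341.6] 5.0
top egg4 0.42 5373 [142. 156. 305. 232.] [ 69.  98. 130.] [572.2 201. ] 71.3
scene egg1 0.52 316 [369. 196. 387. 218.] [109. 148. 177.] [590.9 154.3] 1.4
scene egg1 0.28 2897 [317. 111. 439. 239.] [ 63. 107. 160.] [469.4 272.7] 58.4
scene egg2 0.59 286 [358. 184. 373. 208.] [113.  148.  170.5] [524.  165.2] 1.4
scene egg3 0.83 328 [337. 193. 358. 214.] [107.  156.  186.5] [523.6  90.1] 1.4
scene egg4 0.86 779 [215. 310. 243. 348.] [130. 140.  38.] [ 733.  -393.5] 0.8
scene egg4 0.74 704 [177. 291. 206. 322.] [32. 30. 31.] [ 635.4 -434.1] 1.1
scene egg4 0.62 544 [216. 264. 242. 294.] [111.  159.5 188. ] [ 608.  -335.7] 0.7
scene egg4 0.57 647 [144. 265. 174. 297.] [115.  55. 102.] [ 523.4 -468. ] 2.1
scene egg4 0.57 838 [147. 321. 180. 358.] [30. 29. 30.] [ 683.1 -507.6] 1.5
scene egg4 0.51 1119 [354. 223. 380. 281.] [144. 162. 176.] [723.7 -14.6] 15.4
```

Emit:
play_rows(
  deltas=[
    {"travel": [1.1,3.5,0],"delta_rot": [0,0,0],"fingers": 8.5},
    {"travel": [1.1,3.5,0],"delta_rot": [0,0,0],"fingers": 8.5},
    {"travel": [1.1,3.5,0],"delta_rot": [0,0,0],"fingers": 8.5},
    {"travel": [1.1,3.5,0],"delta_rot": [0,0,0],"fingers": 8.5},
    {"travel": [1.1,3.4,2],"delta_rot": [0,0,0],"fingers": 8.5},
    {"travel": [0,0,3],"delta_rot": [0,0,0],"fingers": 8.5},
    {"travel": [0,0,0],"delta_rot": [0,0,0],"fingers": 8.5},
    {"travel": [0,0,0],"delta_rot": [0,0,0],"fingers": 8.5},
  ],
)

```text
t: 30.37
tcp_pos: [609.0, -340.5, 91.4]
orientation: [-2.997, -0.93, 0.005]
ft_force: [-0.1, 1.0, 0.4]
finger_gap: 84.4
gripper_force: 0.0
```

Run:
```python
from h import *
print(get_state()['tcp_pos'],get_state()['qd'].round(2),need(610.5,-340.5,37))
```

```text
[ 609.04375431 -340.46352987   91.41658497] [-0.   -0.06 -0.   -0.02 -0.    0.01  0.  ] [0.13 0.11 5.44]
```

Emit:
play_rows(
  deltas=[
    {"travel": [0,0,3],"delta_rot": [0,0,0],"fingers": 8.5},
    {"travel": [0,0,2.4],"delta_rot": [0,0,0],"fingers": 8.5},
    {"travel": [0,0,0],"delta_rot": [0,0,0],"fingers": 7},
    {"travel": [0,0,0],"delta_rot": [0,0,0],"fingers": 5.5},
    {"travel": [0,0,0],"delta_rot": [0,0,0],"fingers": 3.5},
    {"travel": [0,0,0],"delta_rot": [0,0,0],"fingers": 3.5},
    {"travel": [0,0,0],"delta_rot": [0,0,0],"fingers": 3.5},
    {"travel": [0,0,0],"delta_rot": [0,0,0],"fingers": 3.5},
  ],
  force=25,
)

```text
t: 31.03
tcp_pos: [611.4, -341.5, 42.2]
orientation: [2.998, 0.93, 0.004]
ft_force: [-0.7, 1.2, 6.6]
finger_gap: 38.1
gripper_force: 24.5
```

Emit:
play_rows(
  deltas=[
    {"travel": [0,0,0],"delta_rot": [0,0,0],"fingers": 8.5},
    {"travel": [0,0,0],"delta_rot": [0,0,0],"fingers": 8.5},
    {"travel": [0,0,0],"delta_rot": [0,0,0],"fingers": 8.5},
    {"travel": [0,0,0],"delta_rot": [0,0,-0.12],"fingers": 8.5},
    {"travel": [0,0,0],"delta_rot": [0,0,-0.12],"fingers": 8.5},
    {"travel": [0,0,0],"delta_rot": [0,0,-0.12],"fingers": 8.5},
    {"travel": [0,0,0],"delta_rot": [0,0,-0.12],"fingers": 8.5},
    {"travel": [0,0,0],"delta_rot": [0,0,-0.12],"fingers": 8.5},
  ],
)

```text
t: 31.7
tcp_pos: [610.3, -341.2, 39.5]
orientation: [2.586, 1.784, -0.0]
ft_force: [-0.8, -0.1, 0.2]
finger_gap: 85.1
gripper_force: 0.0
```

Emit:
play_rows(
  deltas=[
    {"travel": [0,0,0],"delta_rot": [0,0,-0.12],"fingers": 8.5},
    {"travel": [0,0,0],"delta_rot": [0,0,-0.12],"fingers": 8.5},
    {"travel": [0,0,0],"delta_rot": [0,0,-0.12],"fingers": 8.5},
    {"travel": [0,0,0],"delta_rot": [0,0,-0.12],"fingers": 8.5},
    {"travel": [0,0,0],"delta_rot": [0,0,-0.12],"fingers": 8.5},
    {"travel": [0,0,0],"delta_rot": [0,0,-0.12],"fingers": 8.5},
    {"travel": [0,0,0],"delta_rot": [0,0,-0.12],"fingers": 8.5},
    {"travel": [0,0,0],"delta_rot": [0,0,-0.13],"fingers": 8.5},
  ],
)

```text
t: 32.37
tcp_pos: [610.3, -341.4, 39.5]
orientation: [1.464, 2.78, -0.001]
ft_force: [0.0, 0.2, -0.7]
finger_gap: 84.8
gripper_force: 0.0
```

Emit:
play_rows(
  deltas=[
    {"travel": [0,0,0],"delta_rot": [0,0,0],"fingers": 7},
    {"travel": [0,0,0],"delta_rot": [0,0,0],"fingers": 6},
    {"travel": [0,0,0],"delta_rot": [0,0,0],"fingers": 5},
    {"travel": [0,0,0],"delta_rot": [0,0,0],"fingers": 3.5},
    {"travel": [0,0,0],"delta_rot": [0,0,0],"fingers": 3.5},
    {"travel": [0,0,0],"delta_rot": [0,0,0],"fingers": 3.5},
    {"travel": [0,0,0],"delta_rot": [0,0,0],"fingers": 3.5},
  ],
  force=30,
)

```text
t: 32.95
tcp_pos: [610.6, -340.9, 39.7]
orientation: [1.472, 2.775, 0.0]
ft_force: [-0.7, 1.0, 4.2]
finger_gap: 37.7
gripper_force: 30.4
```

Run:
```python
from h import *
print(turn(T['yaw']+np.pi/4),get_state()['tcp_pos'],tray(33,-66),need(*tray(33,-66),130))
```

```text
-0.01 [ 610.62099569 -340.94020404   39.72998131] [589.95089002  73.35834035] [35.46 21.52 -9.04]
```

Emit:
play_rows(
  deltas=[
    {"travel": [0,0,-2.7],"delta_rot": [0,0,0],"fingers": 3.5},
    {"travel": [0,0,-3.5],"delta_rot": [0,0,0],"fingers": 3.5},
    {"travel": [2,1.2,-3],"delta_rot": [0,0,0],"fingers": 3.5},
    {"travel": [3,1.8,0],"delta_rot": [0,0,0],"fingers": 3.5},
    {"travel": [3,1.8,0],"delta_rot": [0,0,0],"fingers": 3.5},
    {"travel": [3,1.8,0],"delta_rot": [0,0,0],"fingers": 3.5},
    {"travel": [3,1.8,0],"delta_rot": [0,0,0],"fingers": 3.5},
    {"travel": [3,1.8,0],"delta_rot": [0,0,0],"fingers": 3.5},
  ],
)

```text
t: 33.62
tcp_pos: [598.6, -141.8, 131.1]
orientation: [-1.472, -2.775, 0.0]
ft_force: [0.8, 0.1, -1.1]
finger_gap: 38.1
gripper_force: 30.6
```

Emit:
play_rows(
  deltas=[
    {"travel": [3,1.8,0],"delta_rot": [0,0,0],"fingers": 3.5},
    {"travel": [3,1.8,0],"delta_rot": [0,0,0],"fingers": 3.5},
    {"travel": [3,1.8,0],"delta_rot": [0,0,0],"fingers": 3.5},
    {"travel": [3,1.8,0],"delta_rot": [0,0,0],"fingers": 3.5},
    {"travel": [3,1.8,0],"delta_rot": [0,0,0],"fingers": 3.5},
    {"travel": [3,1.9,0],"delta_rot": [0,0,0],"fingers": 3.5},
    {"travel": [0.5,0.4,0],"delta_rot": [0,0,0],"fingers": 3.5},
  ],
)

```text
t: 34.2
tcp_pos: [587.9, 81.6, 131.8]
orientation: [-1.46, -2.78, -0.007]
ft_force: [-0.9, 0.4, 0.1]
finger_gap: 37.8
gripper_force: 30.6
```

Emit:
play_rows(
  deltas=[
    {"travel": [0,0,2.5],"delta_rot": [0,0,0],"fingers": 3.5},
    {"travel": [0,0,2.5],"delta_rot": [0,0,0],"fingers": 3.5},
    {"travel": [0,0,0],"delta_rot": [0,0,0],"fingers": 3.5},
    {"travel": [0,0,0],"delta_rot": [0,0,0],"fingers": 3.5},
    {"travel": [0,0,0],"delta_rot": [0,0,0],"fingers": 3.5},
    {"travel": [0,0,0],"delta_rot": [0,0,0],"fingers": 3.5},
  ],
)

```text
t: 34.7
tcp_pos: [589.8, 73.4, 82.7]
orientation: [1.472, 2.774, 0.002]
ft_force: [0.3, -0.3, -0.6]
finger_gap: 38.2
gripper_force: 30.7
```

Run:
```python
from h import *
s=get_state();print(s['tcp_pos'],s['finger_gap'],s['qd'].round(3),need(*tray(33,-66),46))
```

```text
[589.75718507  73.41001041  82.65253723] 38.198844127569956 [ 0.001 -0.005 -0.     0.002  0.004 -0.003 -0.003] [-0.01  0.01  3.67]
```

Emit:
play_rows(
  deltas=[
    {"travel": [0,0,1.5],"delta_rot": [0,0,0],"fingers": 3.5},
    {"travel": [0,0,1],"delta_rot": [0,0,0],"fingers": 3.5},
    {"travel": [0,0,0.4],"delta_rot": [0,0,0],"fingers": 3.5},
    {"travel": [0,0,0.3],"delta_rot": [0,0,0],"fingers": 3.5},
    {"travel": [0,0,0],"delta_rot": [0,0,0],"fingers": 3.5},
    {"travel": [0,0,0],"delta_rot": [0,0,0],"fingers": 3.5},
  ],
)

```text
t: 35.2
tcp_pos: [589.1, 73.5, 49.6]
orientation: [1.471, 2.776, 0.0]
ft_force: [0.0, 0.8, -1.6]
finger_gap: 38.5
gripper_force: 30.7
```

Emit:
play_rows(
  deltas=[
    {"travel": [0,0,0.2],"delta_rot": [0,0,0],"fingers": 3.5},
    {"travel": [0,0,0.2],"delta_rot": [0,0,0],"fingers": 3.5},
    {"travel": [0,0,0],"delta_rot": [0,0,0],"fingers": 3.5},
    {"travel": [0,0,0],"delta_rot": [0,0,0],"fingers": 3.5},
  ],
)

```text
t: 35.53
tcp_pos: [589.3, 73.5, 45.7]
orientation: [1.471, 2.775, 0.001]
ft_force: [-0.4, 0.4, 3.0]
finger_gap: 38.1
gripper_force: 31.0
```

Emit:
play_rows(
  deltas=[
    {"travel": [0,0,0],"delta_rot": [0,0,0],"fingers": 5},
    {"travel": [0,0,0],"delta_rot": [0,0,0],"fingers": 6.5},
    {"travel": [0,0,0.0],"delta_rot": [0,0,0],"fingers": 6.5},
    {"travel": [0,0,0.0],"delta_rot": [0,0,0],"fingers": 6.5},
    {"travel": [0,0,-2],"delta_rot": [0,0,0],"fingers": 6.5},
    {"travel": [0,0,-3],"delta_rot": [0,0,0],"fingers": 6.5},
    {"travel": [0,0,-4],"delta_rot": [0,0,0],"fingers": 6},
    {"travel": [0,0,-4],"delta_rot": [0,0,0],"fingers": 4},
  ],
)

```text
t: 36.2
tcp_pos: [588.1, 73.4, 176.1]
orientation: [-1.47, -2.774, 0.001]
ft_force: [1.4, -1.0, -0.6]
finger_gap: 49.2
gripper_force: 0.0
```

Emit:
play_rows(
  deltas=[
    {"travel": [-3,-1.8,-2],"delta_rot": [0,0,0],"fingers": 0},
    {"travel": [-3,-1.8,0],"delta_rot": [0,0,0],"fingers": 0},
    {"travel": [-3,-1.8,0],"delta_rot": [0,0,0],"fingers": 0},
    {"travel": [-3,-1.8,0],"delta_rot": [0,0,0],"fingers": 0},
    {"travel": [-3,-1.8,0],"delta_rot": [0,0,0],"fingers": 0},
    {"travel": [-1,-0.6,0],"delta_rot": [0,0,0],"fingers": 0},
    {"travel": [0,0,0],"delta_rot": [0,0,0],"fingers": 0},
  ],
)

```text
t: 36.78
tcp_pos: [598.9, -118.0, 194.7]
orientation: [-1.48, -2.771, 0.003]
ft_force: [-1.0, 0.4, 1.3]
finger_gap: -0.2
gripper_force: 0.0
```

Run:
```python
from h import *
s=get_state();print(s['tcp_pos'],s['joints'].round(2),s['finger_gap'])
im=read_camera('scene')[0]; im2=read_camera('top')[0]
a=cv2.resize(im[150:230,320:420],(500,400),interpolation=cv2.INTER_CUBIC)
b=cv2.resize(im2[165:230,215:290],(300,260),interpolation=cv2.INTER_CUBIC)
cv2.imwrite('pics/e1.png',np.hstack([a,cv2.copyMakeBorder(b,0,140,0,0,0)]))
def pad(th,d=225,n=5): 
    y=118-d*np.cos(th)+n*np.sin(th);return [*tray(0,y),23+d*np.sin(th)+n*np.cos(th)]
for c in('top','scene'):
    for r in spot_point(c,'keeper_pad')[:1]:
        ths=np.linspace(1.5,2.1,61);e=[np.linalg.norm(proj(c,pad(t))[0]-r['at']) for t in ths];i=np.argmin(e);print(c,r['at'],r['conf'],ths[i],e[i],np.round(pad(ths[i])))
for n in('clip_grip','clip_mouth'):
  for c in('top','scene'):
    for r in spot_point(c,n)[:1]: print(n,c,r['conf'],at_z(c,r['at'],13).round(1))
```

```text
[ 598.85774162 -117.958786    194.65049041] [ 0.5   0.59 -0.62  1.67  0.39  1.01  0.34] -0.15449645907081522
top [153.3, 166.0] 0.79 1.84 3.6466483197891075 [602. 324. 239.]
scene [431.9, 124.3] 0.6 1.83 3.291327646139102 [602. 322. 239.]
clip_grip top 0.49 [ 433.9 -388.7   13. ]
clip_grip scene 0.93 [ 424.7 -388.3   13. ]
clip_mouth scene 0.61 [ 476.3 -337.    13. ]
```

View pics/e1.png

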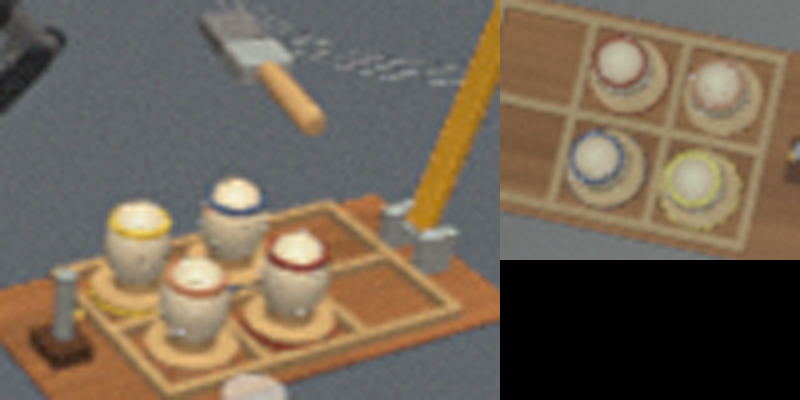

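Run:
```python
from h import *
w=turn(T['yaw']);R=Ro.from_rotvec(get_state()['orientation'])*Ro.from_rotvec([0,0,w])
print(w,R.as_matrix().round(2),need(*tray(0,218),380,R),need(*tray(0,-60),380,R))
th=np.r_[1.83,1.57:0.1:-0.2,0.06]
for t in np.r_[1.83,1.6,1.4,1.2,1.0,.8,.6,.4,.2,.08]:
    print(t,np.round([118-215*np.cos(t)+11+8*np.sin(t),23+215*np.sin(t)+8*np.cos(t)+19],0))
```

```text
0.778 [[ 0.18  0.98  0.  ]
 [ 0.98 -0.18  0.  ]
 [ 0.    0.   -1.  ]] [ 46.43  -7.54 -18.44] [ 18.63  -7.54 -18.45]
1.83 [192. 248.]
1.6 [143. 257.]
1.4 [100. 255.]
1.2 [ 59. 245.]
1.0 [ 20. 227.]
0.8 [-15. 202.]
0.6 [-44. 170.]
0.4 [-66. 133.]
0.2 [-80.  93.]
0.08 [-85.  67.]
```

Emit:
play_rows(
  deltas=[
    {"travel": [0,0,-3.5],"delta_rot": [0,0,0.12],"fingers": 0},
    {"travel": [0,0,-3.5],"delta_rot": [0,0,0.12],"fingers": 0},
    {"travel": [0,0,-3.5],"delta_rot": [0,0,0.12],"fingers": 0},
    {"travel": [0,0,-3.5],"delta_rot": [0,0,0.12],"fingers": 0},
    {"travel": [0,0,-3.5],"delta_rot": [0,0,0.12],"fingers": 0},
    {"travel": [0,0,-1],"delta_rot": [0,0,0.12],"fingers": 0},
    {"travel": [0,0,0],"delta_rot": [0,0,0.06],"fingers": 0},
    {"travel": [0,0,0],"delta_rot": [0,0,0],"fingers": 0},
  ],
)

```text
t: 37.85
tcp_pos: [599.6, -112.0, 381.5]
orientation: [2.417, 2.005, 0.002]
ft_force: [-0.2, 0.3, -0.7]
finger_gap: 0.4
gripper_force: 0.0
```

Run:
```python
from h import *
print(turn(T['yaw']),get_state()['tcp_pos'],need(*tray(0,218),385))
```

```text
-0.006 [ 599.6174166  -111.97193791  381.54456386] [46.42 -7.83 -0.37]
```

Emit:
play_rows(
  deltas=[
    {"travel": [3.8,-0.65,-0.3],"delta_rot": [0,0,0],"fingers": 0},
    {"travel": [3.8,-0.65,0],"delta_rot": [0,0,0],"fingers": 0},
    {"travel": [3.8,-0.65,0],"delta_rot": [0,0,0],"fingers": 0},
    {"travel": [3.8,-0.65,0],"delta_rot": [0,0,0],"fingers": 0},
    {"travel": [3.8,-0.65,0],"delta_rot": [0,0,0],"fingers": 0},
    {"travel": [3.8,-0.65,0],"delta_rot": [0,0,0],"fingers": 0},
    {"travel": [3.8,-0.65,0],"delta_rot": [0,0,0],"fingers": 0},
    {"travel": [3.8,-0.65,0],"delta_rot": [0,0,0],"fingers": 0},
  ],
)

```text
t: 38.52
tcp_pos: [603.1, 197.5, 382.6]
orientation: [-2.412, -2.012, 0.002]
ft_force: [1.9, 0.3, -0.1]
finger_gap: -0.2
gripper_force: 0.0
```

Emit:
play_rows(
  deltas=[
    {"travel": [3.8,-0.65,0],"delta_rot": [0,0,0],"fingers": 0},
    {"travel": [3.8,-0.65,0],"delta_rot": [0,0,0],"fingers": 0},
    {"travel": [3.8,-0.65,0],"delta_rot": [0,0,0],"fingers": 0},
    {"travel": [3.8,-0.65,0],"delta_rot": [0,0,0],"fingers": 0},
    {"travel": [0.8,0,0],"delta_rot": [0,0,0],"fingers": 0},
    {"travel": [0,0,0],"delta_rot": [0,0,0],"fingers": 0},
    {"travel": [0,0,0],"delta_rot": [0,0,0],"fingers": 0},
    {"travel": [0,0,0],"delta_rot": [0,0,0],"fingers": 0},
  ],
)

```text
t: 39.18
tcp_pos: [607.9, 356.1, 382.9]
orientation: [2.416, 2.007, -0.002]
ft_force: [0.1, -0.4, -0.0]
finger_gap: -0.1
gripper_force: 0.0
```

Run:
```python
from h import *
print(turn(T['yaw']),get_state()['tcp_pos'],need(*tray(0,218),250),get_state()['joints'].round(2))
```

```text
-0.004 [607.92758039 356.09546335 382.91106221] [ 2.800e-01 -1.000e-02  1.329e+01] [-0.35  0.59 -0.51  1.09  0.28  1.52 -0.98]
```

Emit:
play_rows(
  deltas=[
    {"travel": [0.3,0,3.3],"delta_rot": [0,0,0],"fingers": 0},
    {"travel": [0,0,3.5],"delta_rot": [0,0,0],"fingers": 0},
    {"travel": [0,0,3.5],"delta_rot": [0,0,0],"fingers": 0},
    {"travel": [0,0,2.7],"delta_rot": [0,0,0],"fingers": 0},
    {"travel": [0,0,0],"delta_rot": [0,0,0],"fingers": 0},
    {"travel": [0,0,0],"delta_rot": [0,0,0],"fingers": 0},
  ],
)

```text
t: 39.68
tcp_pos: [608.5, 358.4, 253.0]
orientation: [2.418, 2.006, -0.003]
ft_force: [0.3, 0.4, 0.8]
finger_gap: -0.1
gripper_force: 0.0
```

Emit:
play_rows(
  deltas=[
    {"travel": [-1.5,0,0],"delta_rot": [0,0,0],"fingers": 0},
    {"travel": [-1.5,0,0],"delta_rot": [0,0,0],"fingers": 0},
    {"travel": [-1.5,0,0],"delta_rot": [0,0,0],"fingers": 0},
    {"travel": [-1.5,0,-0.3],"delta_rot": [0,0,0],"fingers": 0},
    {"travel": [-1.5,0,-0.3],"delta_rot": [0,0,0],"fingers": 0},
    {"travel": [0,0,0],"delta_rot": [0,0,0],"fingers": 0},
  ],
)

```text
t: 40.18
tcp_pos: [595.6, 282.9, 262.0]
orientation: [2.418, 2.001, 0.003]
ft_force: [0.3, -0.4, 0.9]
finger_gap: 0.1
gripper_force: 0.0
```

```bash
cat > kp.py <<'E'
from h import *
s=get_state();p=s['tcp_pos'];c,sn=np.cos(T['yaw']),np.sin(T['yaw']);d=p[:2]-[T['x'],T['y']]
print('tcp tray',round(c*d[0]+sn*d[1],1),round(-sn*d[0]+c*d[1],1),round(p[2],1),s['ft_force'].round(1),s['t'])
def pad(th,d=225,n=5): 
    y=118-d*np.cos(th)+n*np.sin(th);return [*tray(0,y),23+d*np.sin(th)+n*np.cos(th)]
for cam in('top','scene'):
    read_camera(cam)
    for r in spot_point(cam,'keeper_pad')[:1]:
        ths=np.linspace(-.1,2.1,221);e=[np.linalg.norm(proj(cam,pad(t))[0]-r['at']) for t in ths];i=np.argmin(e);print(cam,r['at'],round(r['conf'],2),'theta',round(ths[i],2),round(e[i],1))
E
python3 kp.py
```

```text
tcp tray 1.1 141.2 262.0 [ 0.3 -0.4  0.9] 40.1833
top [162.0, 271.9] 0.46 theta 1.5 106.2
scene [419.3, 126.5] 0.9 theta 1.62 0.6
```

Emit:
play_rows(
  deltas=[
    {"travel": [-2.05,0,0.2],"delta_rot": [0,0,0],"fingers": 0},
    {"travel": [-2.05,0,0.3],"delta_rot": [0,0,0],"fingers": 0},
    {"travel": [-2.05,0,0.5],"delta_rot": [0,0,0],"fingers": 0},
    {"travel": [-2.05,0,0.5],"delta_rot": [0,0,0],"fingers": 0},
    {"travel": [-1.95,0,0.9],"delta_rot": [0,0,0],"fingers": 0},
    {"travel": [-1.95,0,0.9],"delta_rot": [0,0,0],"fingers": 0},
    {"travel": [0,0,0],"delta_rot": [0,0,0],"fingers": 0},
    {"travel": [0,0,0],"delta_rot": [0,0,0],"fingers": 0},
  ],
)

```text
t: 41.05
tcp_pos: [572.1, 167.3, 225.8]
orientation: [-2.417, -2.007, 0.002]
ft_force: [0.6, 1.3, 0.1]
finger_gap: 0.0
gripper_force: 0.0
```

```bash
python3 kp.py
```

```text
tcp tray -1.4 23.3 225.8 [0.6 1.3 0.1] 41.05
scene [381.5, 142.4] 0.69 theta 1.05 0.6
```

Emit:
play_rows(
  deltas=[
    {"travel": [-1.9,0.1,1.2],"delta_rot": [0,0,0],"fingers": 0},
    {"travel": [-1.9,0,1.2],"delta_rot": [0,0,0],"fingers": 0},
    {"travel": [-1.45,0,1.6],"delta_rot": [0,0,0],"fingers": 0},
    {"travel": [-1.45,0,1.6],"delta_rot": [0,0,0],"fingers": 0},
    {"travel": [-1.1,0,1.85],"delta_rot": [0,0,0],"fingers": 0},
    {"travel": [-1.1,0,1.85],"delta_rot": [0,0,0],"fingers": 0},
    {"travel": [0,0,0],"delta_rot": [0,0,0],"fingers": 0},
    {"travel": [0,0,0],"delta_rot": [0,0,0],"fingers": 0},
  ],
)

```text
t: 41.92
tcp_pos: [556.8, 80.7, 133.1]
orientation: [-2.415, -2.008, 0.001]
ft_force: [0.4, 0.1, 0.8]
finger_gap: 0.3
gripper_force: 0.0
```

```bash
python3 kp.py
```

```text
tcp tray -0.9 -64.7 133.1 [0.4 0.1 0.8] 41.9167
scene [348.3, 181.8] 0.75 theta 0.43 0.7
```

Emit:
play_rows(
  deltas=[
    {"travel": [0,0.1,-3.2],"delta_rot": [0,0,0],"fingers": 0},
    {"travel": [-2,0,0],"delta_rot": [0,0,0],"fingers": 0},
    {"travel": [-2.1,0,0],"delta_rot": [0,0,0],"fingers": 0},
    {"travel": [0,0,1.5],"delta_rot": [0,0,0],"fingers": 0},
    {"travel": [0,0,2],"delta_rot": [0,0,0],"fingers": 0},
    {"travel": [0,0,2],"delta_rot": [0,0,0],"fingers": 0},
    {"travel": [0,0,0],"delta_rot": [0,0,0],"fingers": 0},
    {"travel": [0,0,0],"delta_rot": [0,0,0],"fingers": 0},
  ],
)

```text
t: 42.78
tcp_pos: [550.3, 40.3, 110.6]
orientation: [-2.415, -2.009, 0.001]
ft_force: [-0.8, -0.2, 0.2]
finger_gap: -0.1
gripper_force: 0.0
```

```bash
python3 kp.py
```

```text
tcp tray -0.1 -105.6 110.6 [-0.8 -0.2  0.2] 42.7833
top [201.4, 182.3] 0.55 theta 1.3 9.9
scene [343.6, 191.2] 0.59 theta 0.3 1.3
```

Emit:
play_rows(
  deltas=[
    {"travel": [0,0,2],"delta_rot": [0,0,0],"fingers": 0},
    {"travel": [0,0,1.5],"delta_rot": [0,0,0],"fingers": 0},
    {"travel": [0,0,1],"delta_rot": [0,0,0],"fingers": 0},
    {"travel": [0,0,0.7],"delta_rot": [0,0,0],"fingers": 0},
    {"travel": [0,0,0],"delta_rot": [0,0,0],"fingers": 0},
    {"travel": [0,0,0],"delta_rot": [0,0,0],"fingers": 0},
  ],
)

```text
t: 43.48
tcp_pos: [550.6, 39.8, 58.6]
orientation: [2.416, 2.008, 0.0]
ft_force: [0.6, -0.4, 0.2]
finger_gap: -0.0
gripper_force: 0.0
```

Emit:
play_rows(
  deltas=[
    {"travel": [0,0,0.5],"delta_rot": [0,0,0],"fingers": 0},
    {"travel": [0,0,0.4],"delta_rot": [0,0,0],"fingers": 0},
    {"travel": [0,0,0.2],"delta_rot": [0,0,0],"fingers": 0},
    {"travel": [0,0,0],"delta_rot": [0,0,0],"fingers": 0},
    {"travel": [0,0,0],"delta_rot": [0,0,0],"fingers": 0},
  ],
)

```text
t: 43.9
tcp_pos: [550.4, 39.6, 47.3]
orientation: [-2.416, -2.008, 0.0]
ft_force: [-0.0, 0.9, -0.2]
finger_gap: 0.2
gripper_force: 0.0
```

Emit:
play_rows(
  deltas=[
    {"travel": [0,0,0.2],"delta_rot": [0,0,0],"fingers": 0},
    {"travel": [0,0,0.1],"delta_rot": [0,0,0],"fingers": 0},
    {"travel": [0,0,0],"delta_rot": [0,0,0],"fingers": 0},
    {"travel": [0,0,0],"delta_rot": [0,0,0],"fingers": 0},
  ],
)

```text
t: 44.23
tcp_pos: [550.7, 39.6, 46.0]
orientation: [2.415, 2.007, 0.001]
ft_force: [-5.1, -2.3, 23.1]
finger_gap: -0.0
gripper_force: 11.4
```

```bash
python3 kp.py
```

```text
tcp tray 0.4 -106.3 46.0 [-5.1 -2.3 23.1] 44.2333
top [249.5, 186.2] 0.22 theta 0.79 0.3
scene [339.2, 207.7] 0.62 theta 0.07 1.3
```

Emit:
play_rows(
  deltas=[
    {"travel": [0,0,-1],"delta_rot": [0,0,0],"fingers": 0},
    {"travel": [0,0,-3],"delta_rot": [0,0,0],"fingers": 0},
    {"travel": [0,0,-4],"delta_rot": [0,0,0],"fingers": 2},
    {"travel": [0,0,-4],"delta_rot": [0,0,0],"fingers": 4},
    {"travel": [-3.5,0,0],"delta_rot": [0,0,0],"fingers": 8.5},
    {"travel": [-4,0,0],"delta_rot": [0,0,0],"fingers": 8.5},
    {"travel": [-4,0,0],"delta_rot": [0,0,0],"fingers": 8.5},
    {"travel": [-4,0,0],"delta_rot": [0,0,0],"fingers": 8.5},
  ],
)

```text
t: 45.1
tcp_pos: [521.4, -114.2, 164.8]
orientation: [2.415, 2.009, 0.0]
ft_force: [0.4, 0.4, 0.9]
finger_gap: 72.1
gripper_force: 0.0
```

```bash
python3 kp.py
python3 - <<'E'
from h import *
ims={c:read_camera(c)[0] for c in('top','scene')}
for c in ims:
    for n in('clip_grip','clip_mouth'):
        for r in spot_point(c,n)[:1]: print(n,c,round(r['conf'],2),at_z(c,r['at'],13).round(1))
    # red + dark parts near clip
    x0,y0,x1,y1=(400,215,470,275) if c=='top' else (160,230,225,270)
    im=ims[c].astype(int);m=(im[:,:,2]>im[:,:,1]*1.8)&(im[:,:,2]>60);mm=np.zeros_like(m);mm[y0:y1,x0:x1]=m[y0:y1,x0:x1]
    dk=np.zeros_like(m);dk[y0:y1,x0:x1]=(im.max(2)<45)[y0:y1,x0:x1]
    def w(m):
        v,u=np.nonzero(m);return np.array([at_z(c,(a,b),22)[:2] for a,b in zip(u,v)])
    P=w(mm);
    if dk.sum()>3: D=w(dk);print(c,'dark mean',D.mean(0).round(1),dk.sum())
    print(c,'red',mm.sum(),P.mean(0).round(1))
    np.save(f'red_{c}.npy',P)
    rect=cv2.minAreaRect(w(mm|dk).astype(np.float32));print('rect',rect)
    k=6;cr=cv2.resize(ims[c][y0:y1,x0:x1],None,fx=k,fy=k,interpolation=cv2.INTER_CUBIC);cv2.imwrite(f'pics/clip_{c}.png',cr)
a=cv2.imread('pics/clip_top.png');b=cv2.imread('pics/clip_scene.png');h=max(a.shape[0],b.shape[0])
o=np.zeros((h,a.shape[1]+b.shape[1],3),np.uint8);o[:a.shape[0],:a.shape[1]]=a;o[:b.shape[0],a.shape[1]:]=b
# add tray view
cv2.imwrite('pics/f1.png',o);print(o.shape, get_state()['tcp_pos'])
E
```

```text
tcp tray -0.8 -262.8 164.8 [0.4 0.4 0.9] 45.1
top [281.0, 202.4] 0.88 theta 0.04 0.1
scene [339.6, 209.5] 0.53 theta 0.04 0.7
clip_grip top 0.64 [ 435.3 -392.6   13. ]
clip_mouth top 0.58 [ 478.1 -350.6   13. ]
top dark mean [ 479.7 -341.1] 11
top red 201 [ 448.8 -377.1]
rect ((453.9654541015625, -372.24884033203125), (94.7764663696289, 60.49224090576172), 49.391822814941406)
clip_grip scene 0.9 [ 434.  -397.1   13. ]
clip_mouth scene 0.78 [ 479.2 -346.3   13. ]
scene dark mean [ 487.8 -343.3] 59
scene red 499 [ 455.6 -384.3]
rect ((462.56195068359375, -379.0704040527344), (106.93130493164062, 113.12281036376953), 60.1097297668457)
(360, 810, 3) [ 522.3346965  -111.37139538  164.35863614]
```

Run:
```python
from h import *
w=turn(np.radians(138.5));R=Ro.from_rotvec(get_state()['orientation'])*Ro.from_rotvec([0,0,w])
print(w,R.as_matrix().round(2),need(437,-389,150,R))
p=camera_params('scene')
# height of pad and bar from depth
for c in('scene','top'):
    d=read_camera(c)[1]
    for y in(-107,-60,-20,20):
        u,v=proj(c,[*tray(0,y),28])[0].round().astype(int);z=[at_d(c,(a,b),d[b,a])[2] for a in(u-1,u,u+1) for b in(v-1,v,v+1)];print(c,y,np.round(np.median(z),1))
```

```text
0.543 [[ 0.66  0.75  0.  ]
 [ 0.75 -0.66  0.  ]
 [ 0.   -0.   -1.  ]] [-26.44  12.02   1.42]
scene -107 31.0
scene -60 53.8
scene -20 31.9
scene 20 62.2
top -107 28.0
top -60 29.1
top -20 28.5
top 20 28.0
```

Emit:
play_rows(
  deltas=[
    {"travel": [0,0,0],"delta_rot": [0,0,0.11],"fingers": 8.5},
    {"travel": [0,0,0],"delta_rot": [0,0,0.11],"fingers": 8.5},
    {"travel": [0,0,0],"delta_rot": [0,0,0.11],"fingers": 8.5},
    {"travel": [0,0,0],"delta_rot": [0,0,0.11],"fingers": 8.5},
    {"travel": [0,0,0],"delta_rot": [0,0,0.11],"fingers": 8.5},
    {"travel": [0,0,0],"delta_rot": [0,0,0],"fingers": 8.5},
    {"travel": [0,0,0],"delta_rot": [0,0,0],"fingers": 8.5},
  ],
)

```text
t: 46.28
tcp_pos: [522.1, -112.3, 164.3]
orientation: [2.868, 1.282, -0.0]
ft_force: [-0.7, -0.5, -0.3]
finger_gap: 84.7
gripper_force: 0.0
```

Run:
```python
from h import *
print(turn(np.radians(138.5)),need(437,-389,150))
```

```text
-0.005 [-26.3   12.1    1.44]
```

Emit:
play_rows(
  deltas=[
    {"travel": [-3.3,1.5,0],"delta_rot": [0,0,0],"fingers": 8.5},
    {"travel": [-3.3,1.5,0],"delta_rot": [0,0,0],"fingers": 8.5},
    {"travel": [-3.3,1.5,0],"delta_rot": [0,0,0],"fingers": 8.5},
    {"travel": [-3.3,1.5,0],"delta_rot": [0,0,0],"fingers": 8.5},
    {"travel": [-3.3,1.5,0],"delta_rot": [0,0,0],"fingers": 8.5},
    {"travel": [-3.3,1.5,0],"delta_rot": [0,0,0],"fingers": 8.5},
    {"travel": [-3.3,1.5,0],"delta_rot": [0,0,0],"fingers": 8.5},
    {"travel": [-3.3,1.6,0],"delta_rot": [0,0,0],"fingers": 8.5},
  ],
)

```text
t: 46.95
tcp_pos: [434.1, -391.3, 164.3]
orientation: [-2.868, -1.283, -0.0]
ft_force: [0.6, -0.4, 0.5]
finger_gap: 84.7
gripper_force: 0.0
```

Emit:
play_rows(
  deltas=[
    {"travel": [0,0,3],"delta_rot": [0,0,0],"fingers": 8.5},
    {"travel": [0,0,3],"delta_rot": [0,0,0],"fingers": 8.5},
    {"travel": [0,0,2.5],"delta_rot": [0,0,0],"fingers": 8.5},
    {"travel": [0,0,0],"delta_rot": [0,0,0],"fingers": 8.5},
    {"travel": [0,0,0],"delta_rot": [0,0,0],"fingers": 8.5},
    {"travel": [0,0,0],"delta_rot": [0,0,0],"fingers": 8.5},
  ],
)

```text
t: 47.45
tcp_pos: [435.8, -390.0, 80.5]
orientation: [2.869, 1.279, 0.001]
ft_force: [-0.1, 0.1, 0.3]
finger_gap: 85.0
gripper_force: 0.0
```

Run:
```python
from h import *
print(get_state()['tcp_pos'],need(437,-389,22))
im=read_camera('scene')[0]
for n in('clip_grip','clip_mouth'):
    for r in spot_point('scene',n)[:1]: print(n,round(r['conf'],2),at_z('scene',r['at'],13).round(1))
g=proj('scene',[get_state()['tcp_pos']-[0,0,19],[437,-389,13]])
a=cv2.resize(im[190:280,140:260],(720,540),interpolation=cv2.INTER_CUBIC)
for q,c in zip(g,((0,255,0),(255,255,0))): cv2.circle(a,tuple(np.int32((q-[140,190]+.5)*6)),4,c,1)
cv2.imwrite('pics/g1.png',a)
```

```text
[ 435.83748876 -389.98811141   80.45962015] [0.15 0.01 5.85]
clip_grip 0.91 [ 419.8 -394.    13. ]
clip_mouth 0.66 [ 484.2 -349.8   13. ]
```

View pics/g1.png

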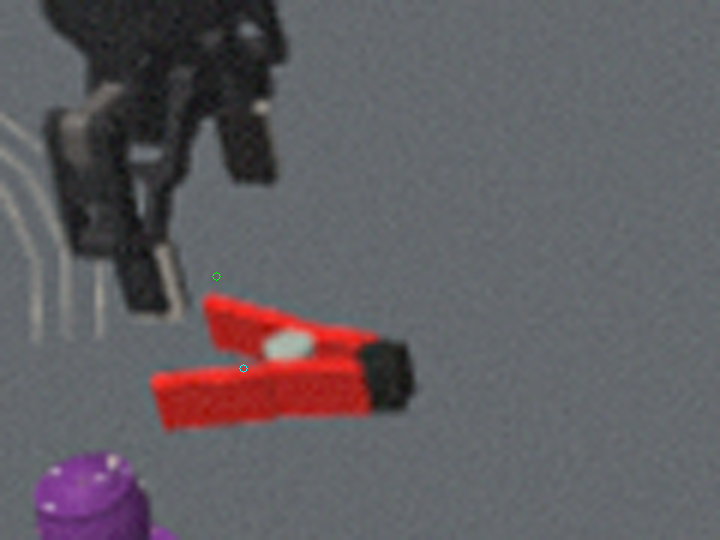

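Run:
```python
from h import *
for n,q,z in(('hinge',(290,340),28),('black',(385,345),26),('h1',(207,297),26),('h2',(153,378),26),('blacktip',(408,345),26)):
    print(n,at_z('scene',(140+q[0]/6-.5,190+q[1]/6-.5),z).round(1))
# top picture points from pics/topc: hinge (607,305) ends (645,313),(618,343) black (583,286), scale 2 offset (130,90)
for n,q,z in(('hinge',(607,305),28),('h1',(645,314),26),('h2',(617,344),26),('black',(583,286),26)): print('top',n,at_z('top',(130+q[0]/2-.25,90+q[1]/2-.25),z).round(1))
```

```text
hinge [ 449.  -370.5   28. ]
black [ 472.4 -338.4   26. ]
h1 [ 397.6 -389.2   26. ]
h2 [ 438.1 -424.9   26. ]
blacktip [ 477.9 -330.5   26. ]
top hinge [ 455.2 -373.9   28. ]
top h1 [ 444.7 -426.    26. ]
top h2 [ 403.3 -387.5   26. ]
top black [ 480.2 -341.9   26. ]
```

Emit:
play_rows(
  deltas=[
    {"travel": [-0.25,0,2.5],"delta_rot": [0,0,0],"fingers": 8.5},
    {"travel": [0,0,2.3],"delta_rot": [0,0,0],"fingers": 8.5},
    {"travel": [0,0,1],"delta_rot": [0,0,0],"fingers": 8.5},
    {"travel": [0,0,0],"delta_rot": [0,0,0],"fingers": 8.5},
    {"travel": [0,0,0],"delta_rot": [0,0,0],"fingers": 7},
    {"travel": [0,0,0],"delta_rot": [0,0,0],"fingers": 6},
    {"travel": [0,0,0],"delta_rot": [0,0,0],"fingers": 5.5},
  ],
  force=40,
)

```text
t: 48.18
tcp_pos: [434.2, -392.2, 22.7]
orientation: [2.869, 1.276, 0.002]
ft_force: [-0.5, 0.1, 5.7]
finger_gap: 55.3
gripper_force: 4.2
```

Run:
```python
from h import *
s=get_state();print(s['tcp_pos'],s['finger_gap'],s['ft_force'],need(434,-392.5,22))
```

```text
[ 434.19377221 -392.22166195   22.74374138] 55.28506706304185 [-0.54639462  0.07539864  5.65223834] [-0.03  0.    0.07]
```

Emit:
play_rows(
  deltas=[
    {"travel": [0,0,0],"delta_rot": [0,0,0],"fingers": 4.8},
    {"travel": [0,0,0],"delta_rot": [0,0,0],"fingers": 4.2},
    {"travel": [0,0,0],"delta_rot": [0,0,0],"fingers": 3.8},
    {"travel": [0,0,0],"delta_rot": [0,0,0],"fingers": 3.2},
    {"travel": [0,0,0],"delta_rot": [0,0,0],"fingers": 3.2},
    {"travel": [0,0,0],"delta_rot": [0,0,0],"fingers": 3.2},
    {"travel": [0,0,0],"delta_rot": [0,0,0],"fingers": 3.2},
  ],
)

```text
t: 48.77
tcp_pos: [434.6, -393.0, 23.5]
orientation: [2.867, 1.274, 0.003]
ft_force: [-0.5, -0.2, 12.0]
finger_gap: 33.6
gripper_force: 39.6
```

Emit:
play_rows(
  deltas=[
    {"travel": [0,0,-2],"delta_rot": [0,0,0],"fingers": 3.2},
    {"travel": [0,0,-3.5],"delta_rot": [0,0,0],"fingers": 3.2},
    {"travel": [0,0,-4],"delta_rot": [0,0,0],"fingers": 3.2},
    {"travel": [0,0,-3.5],"delta_rot": [0,0,0],"fingers": 3.2},
    {"travel": [0,0,0],"delta_rot": [0,0,0],"fingers": 3.2},
    {"travel": [0,0,0],"delta_rot": [0,0,0],"fingers": 3.2},
  ],
)

```text
t: 49.27
tcp_pos: [434.4, -392.6, 154.4]
orientation: [2.866, 1.274, 0.004]
ft_force: [-0.7, 0.3, -1.0]
finger_gap: 33.8
gripper_force: 40.7
```

Run:
```python
from h import *
s=get_state();print(s['tcp_pos'],s['finger_gap'],s['ft_force'],s['moment'])
w=turn(T['yaw']);print(w,tray(0,-130))
for c in('scene','top'):
    read_camera(c);
    for n in('clip_grip','clip_mouth'):
        for r in spot_point(c,n)[:1]: print(c,n,round(r['conf'],2),at_z(c,r['at'],s['tcp_pos'][2]-9).round(1))
    for r in spot_point(c,'post_mid')[:1]: print(c,'post',round(r['conf'],2),at_z(c,r['at'],41).round(1))
```

```text
[ 434.40288913 -392.59043082  154.40426482] 33.77093674786691 [-0.65464309  0.29842327 -0.99788685] [-0.02257658  0.03932199 -0.02866359]
-0.554 [546.02615545  16.30031994]
scene clip_grip 0.78 [ 426.6 -393.   145.4]
scene clip_mouth 0.73 [ 486.  -336.7  145.4]
scene post 0.63 [534.3  19.1  41. ]
top clip_grip 0.91 [ 444.8 -391.   145.4]
top clip_mouth 0.83 [ 477.6 -334.1  145.4]
top post 0.75 [531.1 135.3  41. ]
```

Emit:
play_rows(
  deltas=[
    {"travel": [0,0,0],"delta_rot": [0,0,-0.11],"fingers": 3.2},
    {"travel": [0,0,0],"delta_rot": [0,0,-0.11],"fingers": 3.2},
    {"travel": [0,0,0],"delta_rot": [0,0,-0.11],"fingers": 3.2},
    {"travel": [0,0,0],"delta_rot": [0,0,-0.11],"fingers": 3.2},
    {"travel": [0,0,0],"delta_rot": [0,0,-0.11],"fingers": 3.2},
    {"travel": [0,0,0],"delta_rot": [0,0,0],"fingers": 3.2},
    {"travel": [0,0,0],"delta_rot": [0,0,0],"fingers": 3.2},
  ],
)

```text
t: 50.25
tcp_pos: [433.2, -391.7, 150.8]
orientation: [-2.419, -2.003, -0.0]
ft_force: [0.8, -0.6, -0.0]
finger_gap: 33.8
gripper_force: 40.7
```

Run:
```python
from h import *
print(turn(T['yaw']),tray(0,-196),need(*tray(0,-196),110),get_state()['finger_gap'])
```

```text
-0.008 [534.21020361 -48.63336379] [35.58  3.53  4.11] 33.8290879395521
```

Emit:
play_rows(
  deltas=[
    {"travel": [3.5,0.35,0],"delta_rot": [0,0,0],"fingers": 3.2},
    {"travel": [3.5,0.35,0],"delta_rot": [0,0,0],"fingers": 3.2},
    {"travel": [3.5,0.35,0],"delta_rot": [0,0,0],"fingers": 3.2},
    {"travel": [3.5,0.35,0],"delta_rot": [0,0,0],"fingers": 3.2},
    {"travel": [3.5,0.35,0],"delta_rot": [0,0,0],"fingers": 3.2},
    {"travel": [3.5,0.35,0],"delta_rot": [0,0,0],"fingers": 3.2},
    {"travel": [3.5,0.35,0],"delta_rot": [0,0,0],"fingers": 3.2},
    {"travel": [3.5,0.35,0],"delta_rot": [0,0,0],"fingers": 3.2},
  ],
)

```text
t: 50.92
tcp_pos: [512.4, -119.8, 151.3]
orientation: [2.42, 2.003, 0.0]
ft_force: [1.1, 0.1, -0.9]
finger_gap: 33.7
gripper_force: 40.7
```

Emit:
play_rows(
  deltas=[
    {"travel": [3.5,0.35,0],"delta_rot": [0,0,0],"fingers": 3.2},
    {"travel": [3.0,0.3,0],"delta_rot": [0,0,0],"fingers": 3.2},
    {"travel": [1.0,0.1,1.5],"delta_rot": [0,0,0],"fingers": 3.2},
    {"travel": [0,0,2.5],"delta_rot": [0,0,0],"fingers": 3.2},
    {"travel": [0,0,0],"delta_rot": [0,0,0],"fingers": 3.2},
    {"travel": [0,0,0],"delta_rot": [0,0,0],"fingers": 3.2},
    {"travel": [0,0,0],"delta_rot": [0,0,0],"fingers": 3.2},
  ],
)

```text
t: 51.5
tcp_pos: [533.3, -49.7, 111.9]
orientation: [2.418, 2.005, -0.0]
ft_force: [1.1, 0.3, -0.2]
finger_gap: 33.2
gripper_force: 40.8
```

Run:
```python
from h import *
s=get_state();print(s['tcp_pos'],s['finger_gap'],need(*tray(0,-196),110),need(*tray(0,-196),51.5))
P=s['tcp_pos'];zc=P[2]-10.5
ax=Ro.from_rotvec(s['orientation']).as_matrix()[:,0]
for c in('scene','top'):
    im=read_camera(c)[0].astype(int)
    for n in('clip_mouth','clip_grip'):
        for r in spot_point(c,n)[:1]:
            q=at_z(c,r['at'],zc);print(c,n,round(r['conf'],2),np.round(r['at']),q.round(1),'along',round((q-P)@ax,1))
    hx=P+ax*27;hx[2]=zc+15
    u,v=proj(c,hx)[0].round().astype(int);w=12;sub=im[v-w:v+w+1,u-w:u+w+1]
    sil=(sub.min(2)>120)&(sub.max(2)-sub.min(2)<40)
    yy,xx=np.nonzero(sil);print(c,'hinge pred',u,v,'silver',len(xx))
    if len(xx): q=at_z(c,(u-w+xx.mean(),v-w+yy.mean()),hx[2]);print(q.round(1),'along',((q-P)@ax).round(1))
    # post top
    m=proj(c,[P+ax*k+[0,0,-10.5-P[2]*0] for k in(48+8,66,66+10)]);print('pred',m.round(1).tolist(),'post top',proj(c,[*tray(0,-130),60])[0].round(1))
    cv2.imwrite(f'pics/raw_h_{c}.png',im)
```

```text
[533.32960135 -49.67731349 111.89017866] 33.228362722408484 [0.12 0.07 0.19] [0.12 0.07 6.04]
scene clip_mouth 0.88 [337. 190.] [541.5  29.6 101.4] along 79.4
scene clip_grip 0.87 [313. 198.] [540.8 -49.2 101.4] along 1.9
scene hinge pred 321 190 silver 4
[545.6 -14.7 116.4] along 36.7
pred [[330.3, 192.8], [333.5, 192.1], [336.8, 191.3]] post top [333.4 204.7]
top clip_mouth 0.67 [287. 201.] [542.8  21.  101.4] along 71.2
top hinge pred 304 203 silver 0
pred [[292.8, 201.2], [289.0, 200.3], [285.2, 199.5]] post top [289.2 202.7][ WARN:0@0.973] global loadsave.cpp:1063 imwrite_ Unsupported depth image for selected encoder is fallbacked to CV_8U.
```

Run:
```python
from h import *
s=get_state();P=s['tcp_pos'];ax=Ro.from_rotvec(s['orientation']).as_matrix()[:,0];ay=Ro.from_rotvec(s['orientation']).as_matrix()[:,1]
o=[]
for c,(x0,y0),k in(('scene',(297,170),8),('top',(265,175),8)):
    a=cv2.resize(cv2.imread(f'pics/raw_h_{c}.png')[y0:y0+60,x0:x0+48],None,fx=k,fy=k,interpolation=cv2.INTER_CUBIC)
    for d in(0,28,56,66,76):
        q=proj(c,P+ax*d+[0,0,2.5])[0];cv2.circle(a,tuple(np.int32((q-[x0,y0]+.5)*k)),3,(0,255,0),1)
    q=proj(c,[*tray(0,-130),60])[0];cv2.circle(a,tuple(np.int32((q-[x0,y0]+.5)*k)),4,(255,0,255),1)
    o.append(a)
cv2.imwrite('pics/h1.png',np.hstack(o))
```

```text
(no output)
```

View pics/h1.png

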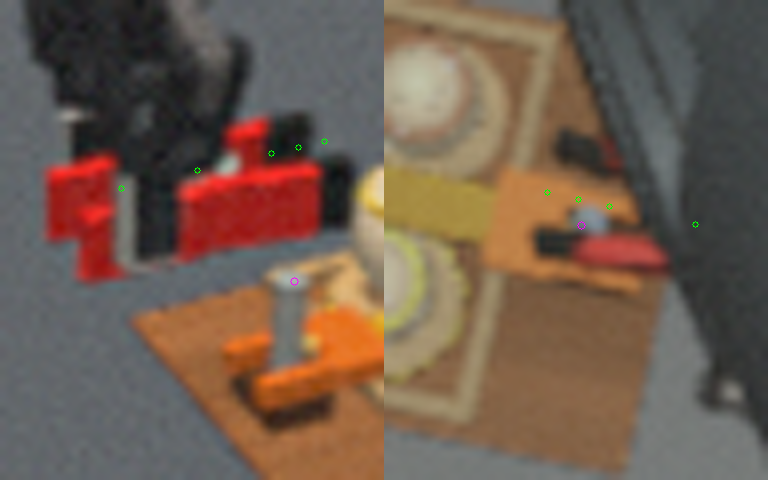

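Emit:
play_rows(
  deltas=[
    {"travel": [-0.55,0.15,0],"delta_rot": [0,0,0],"fingers": 3.2},
    {"travel": [0,0,1.5],"delta_rot": [0,0,0],"fingers": 3.2},
    {"travel": [0,0,1],"delta_rot": [0,0,0],"fingers": 3.2},
    {"travel": [0,0,0.7],"delta_rot": [0,0,0],"fingers": 3.2},
    {"travel": [0,0,0.7],"delta_rot": [0,0,0],"fingers": 3.2},
    {"travel": [0,0,0],"delta_rot": [0,0,0],"fingers": 3.2},
    {"travel": [0,0,0],"delta_rot": [0,0,0],"fingers": 3.2},
  ],
)

```text
t: 52.38
tcp_pos: [533.5, -54.7, 72.0]
orientation: [-2.415, -2.008, 0.001]
ft_force: [0.1, 0.5, -0.5]
finger_gap: 33.5
gripper_force: 40.7
```

Emit:
play_rows(
  deltas=[
    {"travel": [0,0,0.8],"delta_rot": [0,0,0],"fingers": 3.2},
    {"travel": [0,0,0.6],"delta_rot": [0,0,0],"fingers": 3.2},
    {"travel": [0,0,0.4],"delta_rot": [0,0,0],"fingers": 3.2},
    {"travel": [0,0,0],"delta_rot": [0,0,0],"fingers": 3.2},
    {"travel": [0,0,0],"delta_rot": [0,0,0],"fingers": 3.2},
  ],
)

```text
t: 52.8
tcp_pos: [533.5, -54.8, 54.0]
orientation: [-2.416, -2.008, 0.001]
ft_force: [0.1, -0.3, -0.1]
finger_gap: 33.7
gripper_force: 40.7
```

Run:
```python
from h import *
s=get_state();P=s['tcp_pos'];ax=Ro.from_rotvec(s['orientation']).as_matrix()[:,0];ay=Ro.from_rotvec(s['orientation']).as_matrix()[:,1]
print(P,s['ft_force'])
for c in('scene','top'):
    im=read_camera(c)[0];cv2.imwrite(f'pics/raw_i_{c}.png',im)
    for n,z in(('clip_mouth',P[2]-10.5),('post_mid',41)):
        for r in spot_point(c,n)[:1]:
            q=at_z(c,r['at'],z);print(c,n,round(r['conf'],2),np.round(r['at'],1),q.round(1),'along',round((q-P)@ax,1),'lat',round((q-P)@ay,1))
im=cv2.imread('pics/raw_i_top.png')
# rectified patch at z=60: rows = tool x (along 50..95), cols = lateral -20..20, step 2.5 ; print gray and red-ness
for d in np.arange(54,92,3):
    r=[]
    for l in np.arange(-18,19,3):
        X=P+ax*d+ay*l;X[2]=58;u,v=proj('top',X)[0].astype(np.float32)
        b=cv2.getRectSubPix(im,(1,1),(float(u),float(v)))[0,0].astype(int);r.append('%3d/%3d'%(b[0],b[2]))
    print(d,' '.join(r))
```

```text
[533.49344422 -54.78356009  53.99803451] [ 0.07773409 -0.27081401 -0.05823813]
scene clip_mouth 0.54 [332.4 209. ] [542.3  16.7  43.5] along 71.9 lat -4.5
scene post_mid 0.76 [330.6 208.7] [535.2  15.9  41. ] along 69.8 lat -11.2
top clip_mouth 0.55 [220.2 205.1] [536.5 200.8  43.5] along 251.8 lat -43.7
top post_mid 0.68 [289.5 204.1] [545.3  16.3  41. ] along 72.1 lat -1.4
54  50/125  68/180  64/176  55/133  53/ 98  53/ 94  48/ 88  48/ 97  61/159  58/147  45/102  44/ 76  55/ 68
57  57/142  70/185  56/163  51/113  50/ 84  50/ 85  48/ 86  51/103  57/146  53/131  46/104  48/113  48/ 90
60  60/159  67/182  55/139  47/ 85  55/ 81  54/ 84  52/ 85  49/100  57/144  51/123  45/ 76  50/107  52/100
63  53/136  56/133  51/ 97  54/ 72  65/ 76  75/ 88  79/ 95  62/ 99  61/160  52/132  41/ 51  44/ 53  51/ 82
66  39/ 60  45/ 68  49/ 65  59/ 70  70/ 78 108/106 130/122 132/123  97/161  58/132  41/ 64  44/ 50  49/ 67
69  44/ 59  45/ 54  48/ 56  61/ 71  66/ 75 132/120 150/134 149/138 126/155  73/144  45/ 79  45/ 52  44/ 53
72  45/ 56  50/ 56  48/ 56  55/ 79  72/ 95 124/125 143/134 141/134 123/160  72/149  41/ 70  43/ 52  46/ 54
75  46/ 65  47/ 53  47/ 63  53/ 96  72/132  99/153 114/137 106/126  92/169  65/173  48/100  46/ 64  51/ 65
78  54/126  57/136  60/142  60/141  69/155  76/168  75/157  69/145  70/179  73/189  64/157  57/113  60/105
81  68/172  70/184  73/188  71/183  71/183  69/181  72/186  71/184  74/188  73/190  73/177  66/144  66/129
84  67/179  71/190  74/191  73/190  73/191  74/191  73/191  73/190  73/191  72/190  73/177  70/147  69/132
87  68/179  73/191  74/190  73/191  72/190  73/191  73/191  72/191  73/191  74/192  69/181  68/147  71/131
90  68/181  74/191  72/190  72/191  72/190  74/191  72/191  74/191  72/190  75/192  73/182  69/149  68/130
```

Emit:
play_rows(
  deltas=[
    {"travel": [0.1,0,0.15],"delta_rot": [0,0,0],"fingers": 3.2},
    {"travel": [0,0,0.05],"delta_rot": [0,0,0],"fingers": 3.2},
    {"travel": [0,0,0],"delta_rot": [0,0,0],"fingers": 3.2},
    {"travel": [0,0,0],"delta_rot": [0,0,0],"fingers": 3.2},
  ],
)

```text
t: 53.43
tcp_pos: [533.8, -53.8, 52.2]
orientation: [-2.416, -2.008, 0.0]
ft_force: [-0.9, -0.2, -0.9]
finger_gap: 33.3
gripper_force: 40.7
```

Emit:
play_rows(
  deltas=[
    {"travel": [0,0,0.05],"delta_rot": [0,0,0],"fingers": 3.4},
    {"travel": [0,0,0],"delta_rot": [0,0,0],"fingers": 3.7},
    {"travel": [0,0,0],"delta_rot": [0,0,0],"fingers": 4.0},
    {"travel": [0,0,0],"delta_rot": [0,0,0],"fingers": 4.3},
    {"travel": [0,0,0],"delta_rot": [0,0,0],"fingers": 4.8},
    {"travel": [0,0,0],"delta_rot": [0,0,0],"fingers": 5.5},
    {"travel": [0,0,0],"delta_rot": [0,0,0],"fingers": 6.5},
    {"travel": [0,0,0],"delta_rot": [0,0,0],"fingers": 8},
  ],
)

```text
t: 54.1
tcp_pos: [533.9, -53.9, 51.8]
orientation: [2.416, 2.008, 0.0]
ft_force: [-0.2, 0.4, -0.6]
finger_gap: 75.1
gripper_force: 0.0
```

```bash
cat > chk.py <<'E'
from h import *
s=get_state();print(s['tcp_pos'],s['ft_force'],s['finger_gap'],s['t'])
c,sn=np.cos(T['yaw']),np.sin(T['yaw'])
for cam in('scene','top'):
    im,d=read_camera(cam);cv2.imwrite(f'pics/raw_j_{cam}.png',im)
    for n,z in(('clip_mouth',41),('clip_grip',41),('post_mid',41),('keeper_pad',28)):
        for r in spot_point(cam,n)[:1]:
            q=at_z(cam,r['at'],z)[:2]-[T['x'],T['y']];print(cam,n,round(r['conf'],2),'tray',round(c*q[0]+sn*q[1],1),round(-sn*q[0]+c*q[1],1))
    for y in list(range(-190,-114,6)):
        r=[]
        for x in range(-24,25,4):
            u,v=proj(cam,[*tray(x,y),50])[0].round().astype(int);b=im[v,u];r.append('%3d/%3d/%3.0f'%(b[0],b[2],at_d(cam,(u,v),d[v,u])[2]) )
        if cam=='top': print(y,' '.join(r))
E
python3 chk.py
```

```text
[533.91025574 -53.87906114  51.8494261 ] [-0.19535967  0.36531993 -0.58066078] 75.09982925290966 54.1
scene clip_mouth 0.74 tray 11.7 -134.9
scene clip_grip 0.81 tray 6.3 -203.7
scene post_mid 0.77 tray -9.6 -122.8
scene keeper_pad 0.87 tray -9.4 -102.7
top clip_mouth 0.44 tray -1.4 -128.1
top post_mid 0.76 tray 1.0 -138.2
-190  68/ 65/455  47/ 49/510  50/ 51/516  52/ 54/520  53/ 51/528  59/ 57/530  54/ 56/528  58/ 58/533  57/ 54/532  59/ 54/533  60/ 56/535  65/ 61/533  60/ 58/528
-184  50/ 52/414  62/ 61/457  61/ 58/481  57/ 56/494  53/ 54/513  52/ 56/512  57/ 56/512  56/ 56/523  59/ 59/520  60/ 55/517  59/ 56/520  63/ 61/522  64/ 61/521
-178 117/114/  7  87/ 84/  3  51/ 51/424  53/ 53/456  53/ 53/468  51/ 50/497  53/ 53/498  53/ 55/498  57/ 56/505  55/ 55/506  56/ 56/504  61/ 59/509  62/ 58/512
-172 119/118/ -3 119/117/  7  62/ 76/367  52/ 56/394  51/ 55/419  49/ 49/435  61/ 58/472  56/ 54/477  53/ 51/1396  57/ 55/495  56/ 56/495  60/ 58/491  56/ 53/500
-166 122/119/ -1 120/119/  0  84/106/ 37  55/134/ 58  53/ 97/392  60/ 66/405  48/ 51/427  57/ 58/446  71/ 67/476  69/ 68/478  70/ 
[... 619 characters left out ...]
 49/ 59  55/135/ 60  59/151/ 54  63/129/ -1  42/ 59/392
-136  64/118/ 12  53/100/  3  46/120/ 20  42/ 79/ 61  43/ 64/ 54  56/ 65/ 52  96/104/ 55 129/114/ 58 100/ 93/ 58  45/ 64/ 55  54/100/  3  65/125/  0  63/115/1396
-130  60/118/  5  60/112/  4  40/103/ 30  38/ 79/ 51  49/ 55/ 57  53/ 57/ 53 141/134/ 58 150/136/ 62 101/ 98/ 54  43/ 49/ 55  47/ 66/ 53  70/132/  7  70/132/  8
-124  64/120/  3  54/102/  7  59/146/ 23  63/163/ 34  47/ 73/ 50  71/154/ 25  79/169/ 30  69/101/ 15  59/144/ 29  61/158/ 29  67/149/  9  69/130/  6  68/127/  5
-118  63/119/  3  58/117/  3  72/188/ 27  73/191/ 28  72/190/ 21  71/190/ 22  72/190/ 25  75/192/ 33  74/191/ 31  74/191/ 24  68/169/ 30  70/133/  2  68/129/  5
```

Emit:
play_rows(
  deltas=[
    {"travel": [0,0,0],"delta_rot": [0,0,0],"fingers": 8.5},
    {"travel": [0,0,-1],"delta_rot": [0,0,0],"fingers": 8.5},
    {"travel": [0,0,-2],"delta_rot": [0,0,0],"fingers": 8.5},
    {"travel": [0,0,-3],"delta_rot": [0,0,0],"fingers": 8.5},
    {"travel": [0,0,-4],"delta_rot": [0,0,0],"fingers": 8.5},
    {"travel": [-3,0,-4],"delta_rot": [0,0,0],"fingers": 8.5},
    {"travel": [-4,0,0],"delta_rot": [0,0,0],"fingers": 8.5},
    {"travel": [-4,0,0],"delta_rot": [0,0,0],"fingers": 8.5},
  ],
)

```text
t: 55.27
tcp_pos: [515.9, -157.2, 188.5]
orientation: [2.41, 2.009, 0.005]
ft_force: [0.8, -0.6, -0.5]
finger_gap: 84.8
gripper_force: 0.0
```

Emit:
play_rows(
  deltas=[
    {"travel": [-4,0,0],"delta_rot": [0,0,0],"fingers": 8.5},
    {"travel": [-4,0,0],"delta_rot": [0,0,0],"fingers": 8.5},
    {"travel": [-4,0,0],"delta_rot": [0,0,0],"fingers": 8.5},
    {"travel": [-4,0,0],"delta_rot": [0,0,0],"fingers": 8.5},
    {"travel": [0,0,0],"delta_rot": [0,0,0],"fingers": 8.5},
    {"travel": [0,0,0],"delta_rot": [0,0,0],"fingers": 8.5},
  ],
)

```text
t: 55.77
tcp_pos: [484.0, -317.2, 185.4]
orientation: [2.421, 2.001, -0.001]
ft_force: [0.7, 0.6, 0.2]
finger_gap: 85.1
gripper_force: 0.0
```

```bash
python3 chk.py
python3 - <<'E'
from h import *
im,d=read_camera('top')
m=(im[:,:,2].astype(int)>im[:,:,1]*2.2)&(im[:,:,2]>120);mm=m.copy();mm[:,:285]=0;mm[:,345:]=0;mm[:185]=0;mm[225:]=0
v,u=np.nonzero(mm);P=np.array([at_d('top',(a,b),d[b,a]) for a,b in zip(u,v)]);P=P[P[:,2]>35]
q=P[:,:2]-[T['x'],T['y']];c,s=np.cos(T['yaw']),np.sin(T['yaw']);Y=-s*q[:,0]+c*q[:,1]
print(len(P),np.polyfit(Y,P[:,2],1),np.median(P[:,2]),Y.min(),Y.max())
for y in(-107,-70,-20,20,60):
    a,b=proj('top',[*tray(0,y),28])[0].round().astype(int);print(y,np.median([at_d('top',(i,j),d[j,i])[2] for i in(a-1,a,a+1) for j in(b-1,b,b+1)]).round(1))
eggs(('top',),6)
E
```

```text
[ 483.98665879 -317.17698779  185.40509893] [0.74662593 0.63774908 0.21503943] 85.06320430796072 55.7667
scene clip_mouth 0.7 tray 13.3 2.7
scene clip_grip 0.9 tray -9.6 -202.3
scene post_mid 0.7 tray -5.5 -115.0
scene keeper_pad 0.76 tray -6.7 -89.3
top clip_mouth 0.74 tray 0.3 -132.3
top clip_grip 0.61 tray 6.3 -196.6
top post_mid 0.57 tray -2.6 -136.8
top keeper_pad 0.95 tray -2.7 -108.4
-190 121/120/  1  62/102/ 44  63/166/ 59  81/164/ 52 115/119/  0 117/116/ -3 119/117/  0 119/119/ -0 119/118/  2 104/112/ -1  58/165/ 57  72/186/ 57 104/128/ -3
-184 119/117/ -5  99/113/  1  65/171/ 55  73/188/ 56 116/115/  6 117/118/ -2 111/111/ 42 117/114/  1 118/116/ -1  64/ 99/ 38  51/145/ 59  71/172/ 56 104/136/  4
-178 118/117/ -1 107/113/  2  64/143/ 53  67/174/ 52  61/166/ 52 130/120/ 51 147/132/ 54 150/134/ 52 138/129/ 51  97/127/ 53  66/182/ 61  74/174/ 51 117/118/ -4
-172 122/120/  4 121/121/ -1  60/100/ 54  69/170/ 59 116/165/ 53 146/141/ 58 150/136/ 55 151/134/ 53 154/138/ 56 110/170/ 55  77/186/ 56 110/117/  3 117/116/  1
-166 118/117/  0 115/115/ -2  83/104/ 33  70/183/ 56  70/188/ 
[... 1424 characters left out ...]
501096611277 -228.79573987148567 -139.85279832884927
-107 28.4
-70 28.1
-20 26.9
20 26.4
60 28.3
top egg1 0.88 295 [240. 173. 254. 193.] [107. 138. 155.] [604.7 137.1] 2.7
top egg2 0.65 308 [231. 198. 251. 218.] [113. 138. 151.] [534.2 149.3] 0.2
top egg2 0.43 569 [201. 185. 288. 211.] [ 66. 138. 166.] [562.1 141.5] 33.4
top egg3 0.62 316 [257. 201. 274. 223.] [110. 151. 165.] [526.3  81.8] 1.8
top egg4 0.83 287 [264. 180. 281. 201.] [108. 138. 158.] [586.9  65.7] 1.1
top egg4 0.72 327 [429. 134. 448. 152.] [123. 134.  65.] [ 736.1 -394. ] 1.4
top egg4 0.67 325 [471. 153. 490. 170.] [39. 41. 41.] [ 687.7 -511.6] 1.4
top egg4 0.56 4734 [190. 160. 307. 234.] [ 70. 101. 133.] [565.7 132. ] 48.5
```

```bash
python3 -c "
from rig import *
print(job_done())"
```

```text
the job is handed in; nothing more can be done
None
```

The four eggs that were there (red, blue, yellow and copper) stand in compartments 3, 2, 4 and 5. The keeper bar is shut and the clip sits level on the post just above it, going by my last camera measurements. I handed the job in at about 56 s; it returned no verdict.

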